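Fish the tealight cup out of the brick slot with the bent rod

TASK

The tealight cup has dropped into the narrow slot in the painted brick. Take the bent rod from its stand, catch the cup's wire bail with it and lift the cup straight up and out, keeping your fingers off the cup and not dragging it along the slot, tipping it over or dropping it. Stand it upright, wholly on the round coaster, unhook the rod and hang it back on its stand, leaving the doll and the jug where they are.

Things in the scene. Friction and masses are not known exactly. Their poses are not given: they have to be found in the camera images.
- bricks: Fixed painted brick upstand, 290 long (its x), 150 wide (y), 100 high. In its middle an upright slot open only at the top, 240 long (x), 60 wide (y), 100 deep down to the ledge. Origin: centre of its underside (middle of the slot at ledge height), z up.
- cup: Loose chromed solid steel tealight cup, 40 diameter, 26 high, 0.3 kg (varies by a quarter), standing on the ledge inside the slot, its y axis across the slot within 0.1 rad, 50 or more from the slot's ends. A sideways push of 0.6 to 1 N on its bail's top starts to tip it. Carries a hinged wire bail (see bail_pivot). Origin: centre of its underside, z up.
- bail_pivot (a point): Middle of the bail's hinge line (along the cup's y), 22 above the cup's underside. The bail is an arch of 4 mm round wire, 50 wide, its top 50 from this point (wire's centre). It leans along the slot to either side, up to 0.65 rad from upright (limit 1.0): how far is not reported and must be seen or felt. Stiff hinge (0.055 N m): the cup may hang tilted with it.
- hook: Loose bent rod, 0.10 kg, upright in its stand. Origin: on the rod's axis under its flat collar (24 x 44 x 5). Above: wooden handle 26 (x) by 14 (y), from 5 to 51 above the origin, gripped across the 14. Below: rod of 6 diameter, straight down 75, then a J towards -x: lowest (centre line) 85 below the origin from x = -8 to -16, tip at x = -24, 75 below.
- hook_bend (a point): Middle of the bottom of the J of the rod, on its centre line: 12 to -x and 85 below the rod's origin.
- stand: Fixed dark steel stand: base 100 x 80 x 8, a post at its +x side (x 35 to 51) and two level prongs from it to -x (to x = -31), each 12 wide with 14 between, open at the -x end, tops 115 above the ledge. The rod hangs between them, collar flat on top across both, J to the stand's -x. Origin: on the ledge under the hanging place.
- seat (a point): Point on the stand midway between the prongs at the height of their tops (115), where the rod's origin belongs when hung.
- coaster_round: Fixed round silicone coaster, 100 diameter, 5 thick; origin: centre of its underside on the ledge. Its top is 5 above the ledge. A square coaster of 95 also lies there: not that one.
- doll: Loose wooden matryoshka-style doll, 56 diameter, 84 high, bystander. Origin: centre of its underside.
- jug: Loose ceramic jug, about 96 diameter (handle to 71 from the axis at its +y), 125 high, bystander. Origin: centre of its underside.
Things that resemble listed ones, but are neither listed nor needed, are in the scene too. What is shaped like the hook but blue is not meant. Leave any blue or red look-alike of the stand alone.

How it is judged:
By the outcome, as a careful person would: the job done as asked, in the order asked, and still so for the second after the job is handed in, with the robot touching nothing.
It also fails if it takes over 64 s, if anything falls off the work surface, if the arm or the gripper's body presses on something with over 40 N, if the wrist force passes 120 N, or if a joint passes its speed limit or range.

ROBOT

A 7-joint arm with a two-finger parallel gripper is mounted at the origin on the work surface. World frame = base frame: x ahead of the robot, y to its left, z up, the work surface at z = 0. Lengths are in m, angles in rad, forces in N, time in s.
With the tool pointing down it reaches from about 0.425 to 0.875 m from the base axis. Payload 4.7 kg.
Tool frame: the origin (TCP) lies on the centre line of the jaws, within the pads' length; the fingertips stand 22 mm ahead of it and the grasp point (between the pads) lies 3 mm ahead of it; x points along the fingers, y is the direction in which the jaws open and shut, and the axes are right-handed (so a half turn about x gives the same grasp; the last joint's range is limited). The gripper opens to 87 mm and grips with 3 to 60 N. Pads are 19 mm wide; open, the fingers measure 117 mm over their backs; the gripper's body (75 mm by 190 mm) begins 51 mm behind the grasp point.
Start: joints at [1.352, 0.321, -0.07, 1.45, 0.023, 1.371, -0.057], TCP at [0.15, -0.632, 0.245] pointing down, gripper open.
Joint ranges: [-2.86, 2.86], [-0.3, 2.09], [-1.38, 1.24], [0.06, 2.45], [-1.56, 4.7], [0.09, 2.05], [-2.69, 2.69]. Speed limits (rad/s): [2.57, 2.57, 3.14, 3.14, 3.14, 3.14, 3.14].

INTERFACE

Orientations are given as a unit quaternion [w, x, y, z].
In Python, from station import env gives the robot as it stands.
- The arm moves only by the tool drive_tool, never from a script. Its argument "targets" is a list of rows, each an object with "delta_pos": the shift along the tool's x, y, z in mm, a list of three; "yaw": the turn about the tool's x in degrees; "jaw": the finger opening in mm, from 0 to 87. A call has 1 to 20 rows; each row shifts and turns the pose as measured when the row begins, along the tool's axes as they then stand; what a row does not reach is not made up. A row lasts 1/10 s, in which the tool goes at most 50 mm and 8.59 degrees, less where a joint would pass 70% of its speed; a pose out of reach is approached as far as the arm can. A call with a gripper value outside its range is refused whole. The fingers move at their own pace and stop on an object; "squeeze" is the grip in N (left out, the last holds). Time passes only in rows, so rows that do not move let the fingers close. It gives the time, the measured TCP pose, the force and the opening at its end, in the units of the state.
- env.state(): the state, without advancing time (a new reading comes with each control period).
- env.camera(name): name is "side" or "top"; returns a dict with "color" (384x512x3 uint8, red, green, blue), "depth" (384x512 float32, m along the optical axis (not along the pixel's ray), 0 where there is no reading), "fovy" (degrees; the focal length in pixels is half the picture's height over the tangent of half this angle, whatever the lens; pixels are square), "cx", "cy" (the principal point, pixels), "R" (3x3) and "t" (3): a world point X has camera coordinates R X + t. Camera axes: x right, y down, z forward; pixel columns grow to the right and rows downward; lengths in m; the calibration is good to about 2 mm. A picture is of the moment at which its call begins.
- env.sign_off(): hands the job in, once; it reports no verdict.
The state is a dict: "clock": time; "joint_pos": joint angles; "joint_velocities": joint speeds; "joint_efforts": joint torques, N m; "eef_pos": TCP position; "ee_rot": TCP orientation; "wrist_force": force on the tool from outside, world axes, zero at the start; "ft_torque": the same for the moment, N m; "grip_width": finger opening in m.
Only numpy, scipy, OpenCV 4.12 (cv2) and the standard library are available. Lean on these libraries where they do the work, as an engineer would, in place of code of your own. Each camera call takes 0.05 s, during which the arm holds its last target.

## Working session

There is one attempt and no reset: what is moved stays moved. The work goes in short steps, Python scripts to look and compute and a tool call to move; the robot and the scene stay as the last step left them, time stands still between calls to the robot, and variables do not carry over. Pictures are saved under pics/ and viewed, and the job is handed in when it is done.

Besides the shell and the picture viewer there is one more tool, called after "Request:" as name(argument=value, ...) on one line, values as JSON. drive_tool: Moves the arm, as the interface text tells. Its arguments: {"type":"object","properties":{"targets":{"type":"array","items":{"type":"object","properties":{"delta_pos":{"type":"array","items":{"type":"number"}},"yaw":{"type":"number"},"jaw":{"type":"number"}}}},"squeeze":{"type":"number"}},"required":["targets"]}

```bash
ls; mkdir -p pics; cat > h.py <<'E'
import numpy as np,cv2
from station import env
def cam(n,save=None):
    d=env.camera(n)
    if save: cv2.imwrite('pics/'+save,d['color'][:,:,::-1]); np.savez('pics/'+save[:-4]+'.npz',**d)
    return d
def pts(d):
    h,w=d['depth'].shape
    f=h/2/np.tan(np.radians(d['fovy'])/2)
    v,u=np.mgrid[:h,:w]
    z=d['depth'].astype(float)
    c=np.stack([(u-d['cx'])/f*z,(v-d['cy'])/f*z,z],-1)
    P=(c-d['t'])@np.array(d['R'])
    P[z==0]=np.nan
    return P
def load(n):
    return dict(np.load('pics/'+n+'.npz'))
E
python3 - <<'E'
from h import *
a=cam('top','top1.png');b=cam('side','side1.png')
for d in (a,b): print(d['fovy'],d['cx'],d['cy'],d['R'],d['t'])
print(env.state())
E
```

```text
pics
56.012505205694204 257.3437125069325 190.707400141581 [[-1.81362896e-02 -9.99835415e-01  4.65826059e-04]
 [-9.92529437e-01  1.79475402e-02 -1.20678091e-01]
 [ 1.20649869e-01 -2.65099889e-03 -9.92691584e-01]] [0.11126758 0.51382094 1.36515409]
48.1802430562891 255.50072054791013 191.4339028707158 [[-0.21809026 -0.97586865 -0.01081754]
 [-0.74296822  0.1732077  -0.64652712]
 [ 0.63279923 -0.13296418 -0.7628143 ]] [0.18413073 0.41168688 1.20576262]
{'clock': 0.1, 'joint_pos': array([ 1.35208234,  0.32174419, -0.07007731,  1.45155547,  0.02255164,
        1.37081306, -0.05692041]), 'joint_velocities': array([-0.00086142, -0.00119434, -0.00011296, -0.00185004, -0.00103907,
        0.00011021, -0.00103896]), 'joint_efforts': array([ 9.15238179e-04, -4.92569768e+01, -4.05245516e-01, -3.13398349e+01,
       -6.41423394e-02,  3.95120785e-02,  7.55530482e-05]), 'eef_pos': array([ 0.14982439, -0.6320193 ,  0.24357259]), 'ee_rot': array([-0.08151646, -0.70223294, -0.08272983,  0.70240996]), 'wrist_force': array([0.3420227 , 0.39610784, 0.39987079]), 'ft_torque': array([0.00291398, 0.01020308, 0.03544952]), 'grip_width': 0.08687993492613304}
```

View pics/top1.png

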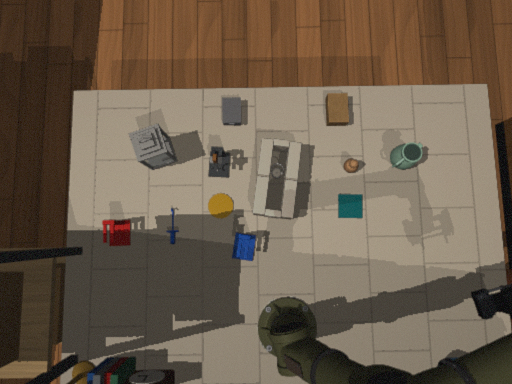

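View pics/side1.png

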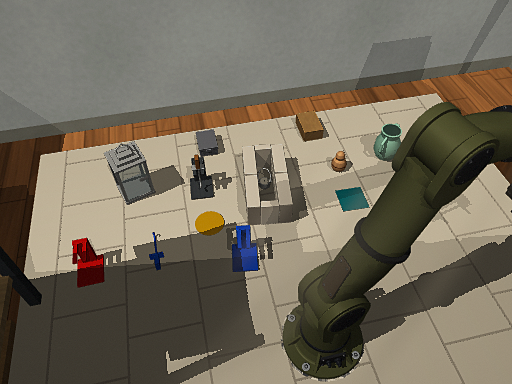

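The top view shows the dark stand with the hook at about (219,161), the round coaster at (221,205), and the brick with its slot at about (281,178). The cup is near (277,172), and the doll (351,165), jug (405,156) and blue and red look-alikes are also visible. I'll zoom in next.

```bash
python3 - <<'E'
from h import *
a=load('top1');b=load('side1')
def crop(d,x0,y0,x1,y1,s,n):
    cv2.imwrite('pics/'+n,cv2.resize(np.clip(d['color'][y0:y1,x0:x1,::-1].astype(float)*1.6,0,255).astype(np.uint8),None,fx=s,fy=s,interpolation=cv2.INTER_CUBIC))
crop(a,200,130,312,224,6,'c1.png')
crop(b,180,130,310,230,6,'c2.png')
P=pts(a)
for name,(x0,y0,x1,y1) in dict(brick=(248,132,315,222),stand=(200,140,240,182),coast=(203,190,238,222)).items():
    Q=P[y0:y1,x0:x1].reshape(-1,3)
    h,e=np.histogram(Q[:,2],bins=np.arange(-.01,.2,.005)); print(name,[(round(e[i],3),h[i]) for i in range(len(h)) if h[i]>0])
# brick top
Q=P[132:222,248:315].reshape(-1,3); Q=Q[abs(Q[:,2]-.1)<.006]
print(cv2.minAreaRect((Q[:,:2]*1000).astype(np.float32)), np.median(Q[:,2]))
col=a['color'].astype(int); m=(col[...,0]>120)&(col[...,2]<60)&(col[...,1]>80); m[:190]=0;m[222:]=0;m[:,:203]=0;m[:,240:]=0
Q=P[m];print(cv2.minEnclosingCircle((Q[:,:2]*1000).astype(np.float32)),Q.mean(0))
Q=P[140:182,200:240].reshape(-1,3)
for lo,hi in((.003,.02),(.1,.12),(.12,.18)):
    q=Q[(Q[:,2]>lo)&(Q[:,2]<hi)]; print(lo,cv2.minAreaRect((q[:,:2]*1000).astype(np.float32)),q.mean(0),len(q))
E
```

```text
brick [(np.float64(-0.01), np.int64(235)), (np.float64(-0.005), np.int64(1760)), (np.float64(0.0), np.int64(1495)), (np.float64(0.005), np.int64(142)), (np.float64(0.01), np.int64(12)), (np.float64(0.015), np.int64(18)), (np.float64(0.02), np.int64(38)), (np.float64(0.025), np.int64(62)), (np.float64(0.03), np.int64(16)), (np.float64(0.035), np.int64(19)), (np.float64(0.04), np.int64(14)), (np.float64(0.045), np.int64(16)), (np.float64(0.05), np.int64(11)), (np.float64(0.055), np.int64(14)), (np.float64(0.06), np.int64(20)), (np.float64(0.065), np.int64(18)), (np.float64(0.07), np.int64(14)), (np.float64(0.075), np.int64(13)), (np.float64(0.08), np.int64(9)), (np.float64(0.085), np.int64(16)), (np.float64(0.09), np.int64(144)), (np.float64(0.095), np.int64(1096)), (np.float64(0.1), np.int64(798)), (np.float64(0.105), np.int64(34))]
stand [(np.float64(-0.01), np.int64(67)), (np.float64(-0.005), np.int64(495)), (np.float64(0.0), np.int64(545)), (np.float64(0.005), np.int64(257)), (np.float64(0.01), np.int64(55)), (np.float64(0.015), np.int64(3)), (np.float64(0.025), np.int64(1)), (np.f
[... 1028 characters left out ...]
(0.005), np.int64(220)), (np.float64(0.01), np.int64(23))]
((557.4656982421875, 28.271095275878906), (149.7239227294922, 289.583740234375), 81.81131744384766) 0.09944994386955605
((464.01348876953125, 247.9214324951172), 48.396514892578125) [0.47067128 0.2492163  0.00462778]
0.003 ((643.4873046875, 250.62890625), (156.07794189453125, 167.16995239257812), 89.23677825927734) [0.62522848 0.24827627 0.00671413] 463
0.1 ((633.9690551757812, 252.4644012451172), (41.87321853637695, 83.19904327392578), 85.7733154296875) [0.6393023  0.25071896 0.1150701 ] 145
0.12 ((634.7374877929688, 263.4107666015625), (63.24856185913086, 43.859100341796875), 38.06732940673828) [0.62203052 0.25212554 0.14648442] 67
```

View pics/c1.png

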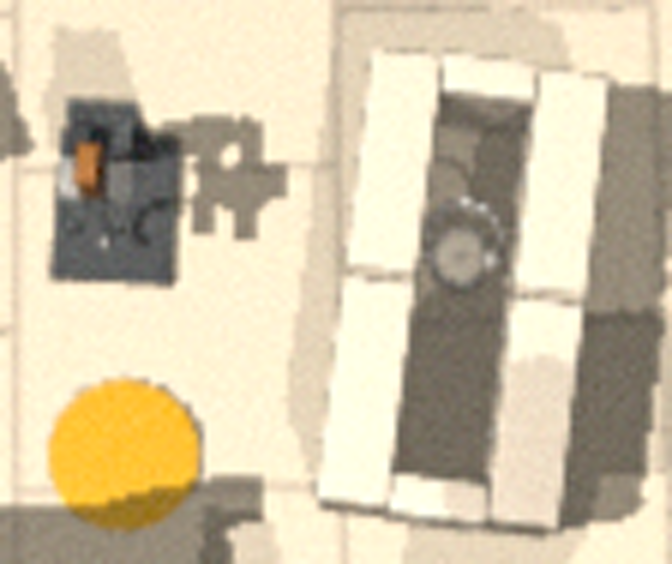

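View pics/c2.png

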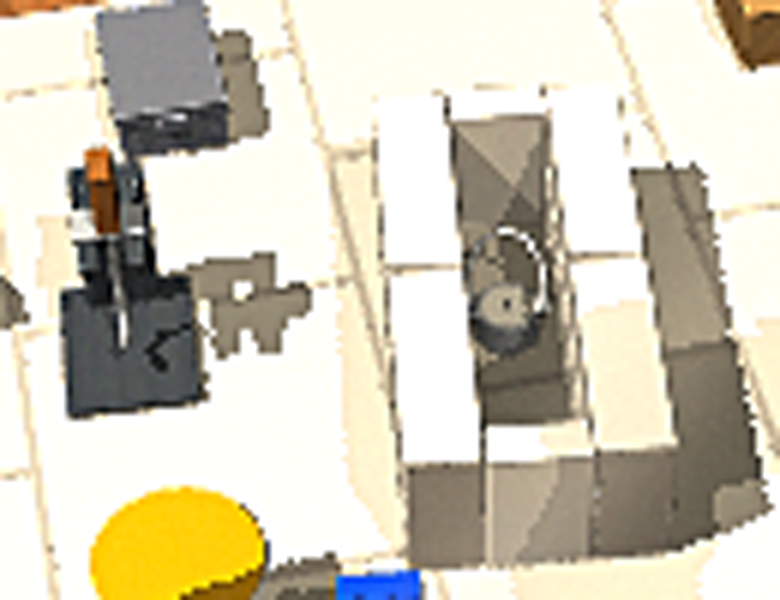

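```bash
python3 - <<'E'
from h import *
c0=np.array([.5575,.0283]);yaw=np.radians(-8.19)
ex=np.array([np.cos(yaw),np.sin(yaw)]);ey=np.array([-ex[1],ex[0]])
for n in('top1','side1'):
    d=load(n);P=pts(d);L=np.stack([(P[...,:2]-c0)@ex,(P[...,:2]-c0)@ey,P[...,2]],-1)*1000
    m=(abs(L[...,0])<118)&(abs(L[...,1])<29)&(L[...,2]>12)&(L[...,2]<85)
    vv,uu=np.nonzero(m)
    print(n,len(vv))
    for v,u in zip(vv,uu):
        print((int(u),int(v)),L[v,u].round().astype(int),d['color'][v,u],end=' | ')
    print()
E
```

```text
top1 114
(276, 163) [59  9 63] [102  96  90] | (277, 163) [59  5 66] [136 133 126] | (278, 163) [60  2 62] [107 103  96] | (279, 163) [61 -2 59] [73 69 63] | (274, 164) [55 16 58] [81 77 72] | (275, 164) [56 12 58] [84 76 72] | (279, 164) [57 -3 59] [106 102  98] | (280, 164) [57 -7 62] [121 121 116] | (281, 164) [ 57 -10  65] [87 81 78] | (273, 165) [51 19 58] [74 71 67] | (281, 165) [ 54 -11  60] [87 84 78] | (282, 165) [ 55 -15  57] [76 70 65] | (272, 166) [48 23 50] [76 71 68] | (282, 166) [ 51 -15  57] [101  96  92] | (271, 167) [45 26 45] [69 65 61] | (282, 167) [ 49 -16  48] [90 86 81] | (283, 167) [ 50 -20  46] [75 71 64] | (271, 168) [42 25 38] [74 70 67] | (274, 168) [46 13 25] [79 73 69] | (275, 168) [46 10 26] [93 87 80] | (276, 168) [46  6 30] [90 86 81] | (277, 168) [48  2 24] [89 83 76] | (278, 168) [48 -2 24] [84 82 75] | (279, 168) [49 -6 24] [71 68 64] | (283, 168) [ 47 -21  43] [86 83 77] | (271, 169) [38 25 37] [80 77 71] | (273, 169) [42 17 23] [83 77 73] | (274, 169) [42 13 23] [95 87 83] | (275, 169) [42  9 28] [107  98  89] | (276, 169) [43  5 23] [104  99  86
[... 8411 characters left out ...]
5) [ 9  0 29] [61 62 59] | (266, 185) [14 -4 23] [54 55 52] | (267, 185) [14 -8 22] [34 33 32] | (268, 185) [ 15 -12  21] [37 36 37] | (260, 186) [20 17 12] [34 34 34] | (262, 186) [12 10 21] [47 46 43] | (263, 186) [14  7 19] [54 53 50] | (264, 186) [12  3 21] [56 54 54] | (265, 186) [10  0 22] [59 58 55] | (266, 186) [11 -4 20] [60 59 55] | (267, 186) [15 -8 16] [40 41 38] | (268, 186) [ 14 -12  16] [38 38 37] | (261, 187) [14 14 13] [41 42 40] | (262, 187) [12 10 16] [50 50 49] | (263, 187) [10  7 17] [56 54 52] | (264, 187) [13  3 13] [55 56 52] | (265, 187) [13 -1 13] [62 62 59] | (266, 187) [ 9 -4 17] [43 43 41] | (267, 187) [11 -8 15] [38 38 36] | (268, 187) [ 13 -11  12] [39 38 36] |
```

```bash
cat > fit.py <<'E'
from h import *
from scipy.optimize import minimize
S=4
def proj(d,X):
    f=384/2/np.tan(np.radians(d['fovy'])/2)
    c=X@np.array(d['R']).T+d['t']
    return np.stack([c[:,0]/c[:,2]*f+d['cx'],c[:,1]/c[:,2]*f+d['cy']],-1)
def box(x0,x1,y0,y1,z0,z1):
    return np.array([[x,y,z] for x in(x0,x1) for y in(y0,y1) for z in(z0,z1)])/1000.
def tf(B,p):
    c,s=np.cos(p[2]),np.sin(p[2])
    return B@np.array([[c,-s,0],[s,c,0],[0,0,1]]).T+[p[0],p[1],0]
def render(d,parts,p,win):
    x0,y0,x1,y1=win
    im=np.zeros(((y1-y0)*S,(x1-x0)*S),np.uint8)
    for B in parts:
        q=(proj(d,tf(B,p))-[x0-.5,y0-.5])*S-.5
        cv2.fillConvexPoly(im,cv2.convexHull(np.round(q*16).astype(np.int32)),255,shift=4)
    return cv2.resize(im,(x1-x0,y1-y0),interpolation=cv2.INTER_AREA)/255.
STAND=[box(-49,51,-40,40,0,8),box(35,51,-20,20,0,115),box(-31,40,7,19,103,115),box(-31,40,-19,-7,103,115),box(-12,12,-22,22,115,120),box(-13,13,-7,7,120,166)]
E
python3 - <<'E'
from fit import *
a=load('top1');b=load('side1')
wins={'t':(a,(200,138,245,186)),'s':(b,(180,140,225,206))}
M={}
for k,(d,w) in wins.items():
    c=cv2.GaussianBlur(d['color'],(0,0),.01).astype(int)[w[1]:w[3],w[0]:w[2]]
    m=((c[...,2]>=c[...,0]-3)&(c.sum(-1)<330))|((c[...,0]>1.8*c[...,2]))
    M[k]=m.astype(float)
    cv2.imwrite(f'pics/m_{k}.png',cv2.resize((m*255).astype(np.uint8),None,fx=8,fy=8,interpolation=0))
E
python3 -c "
import cv2,numpy as np
a=cv2.imread('pics/m_t.png');b=cv2.imread('pics/m_s.png')
h=max(a.shape[0],b.shape[0]);f=lambda x:np.pad(x,((0,h-x.shape[0]),(0,10),(0,0)),constant_values=90)
cv2.imwrite('pics/mm.png',np.hstack([f(a),f(b)]))"
```

```text
(no output)
```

View pics/mm.png

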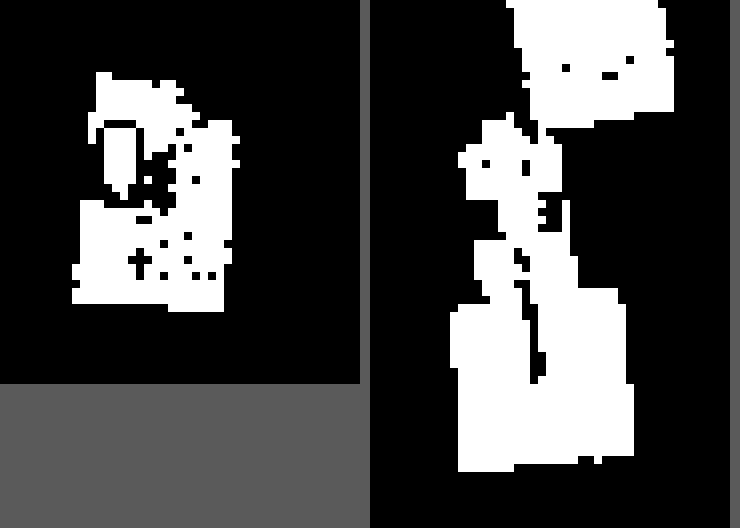

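```bash
cat > fs.py <<'E'
from fit import *
a=load('top1');b=load('side1')
def mask(d,w):
    c=d['color'].astype(int)[w[1]:w[3],w[0]:w[2]]
    m=((c[...,2]>=c[...,0]-3)&(c.sum(-1)<330))|((c[...,0]>1.8*c[...,2]))
    m=cv2.morphologyEx(m.astype(np.uint8),cv2.MORPH_CLOSE,np.ones((3,3)))
    return m.astype(float)
W={'t':(a,(200,138,245,186)),'s':(b,(180,158,225,206))}
M={k:mask(*v) for k,v in W.items()}
def cost(p,ks='ts',collar=True):
    q=[p[0]/100,p[1]/100,p[2]/10]
    return sum(np.abs(render(W[k][0],STAND,q,W[k][1])-M[k]).sum() for k in ks)
for ks in('ts','t','s'):
    best=None
    for y in(-.1,0,.1):
        r=minimize(cost,[62.8,25.,y*10],args=(ks,),method='Nelder-Mead',options=dict(initial_simplex=[[62.8,25,y*10],[63.6,25,y*10],[62.8,25.8,y*10],[62.8,25,y*10+.8]],xatol=.01,fatol=.01))
        if best is None or r.fun<best.fun:best=r
    print(ks,best.x/[100,100,10],best.fun)
    if ks=='ts': p=best.x/[100,100,10]
out=[]
for k,(d,w) in W.items():
    im=d['color'][w[1]:w[3],w[0]:w[2],::-1];im=cv2.resize(im,None,fx=8,fy=8,interpolation=cv2.INTER_CUBIC);im=np.clip(im*1.5,0,255).astype(np.uint8)
    for B in STAND:
        q=(proj(d,tf(B,p))-[w[0]-.5,w[1]-.5])*8-.5
        cv2.polylines(im,[cv2.convexHull(q.round().astype(np.int32))],True,(0,255,0),1)
    out.append(im)
h=max(o.shape[0] for o in out)
cv2.imwrite('pics/fs.png',np.hstack([np.pad(o,((0,h-o.shape[0]),(0,8),(0,0))) for o in out]))
# coaster
c=a['color'].astype(int);
th=np.linspace(0,2*np.pi,60)
D=np.concatenate([np.stack([.05*np.cos(th),.05*np.sin(th),0*th+z],-1) for z in(0,.005)])
for n,d,w in(('t',a,(195,182,247,228)),('s',b,(185,203,235,245))):
    c=d['color'].astype(int)[w[1]:w[3],w[0]:w[2]];m=(c[...,0]>2.2*c[...,2]).astype(float)
    f=lambda p:np.abs(render(d,[D],[p[0]/100,p[1]/100,0],w)-m).sum()
    r=minimize(f,[47,24.9],method='Nelder-Mead',options=dict(initial_simplex=[[46.5,24.9],[48,25],[47,24]],xatol=.01,fatol=.01));print('coaster',n,r.x,r.fun,m.sum())
E
python3 fs.py
```

```text
ts [ 0.63027069  0.25120378 -0.07485421] 185.04313725490198
t [ 0.62681688  0.25346578 -0.13706933] 116.89803921568628
s [ 0.63278817  0.25090427 -0.06664337] 60.66274509803922
coaster t [46.34173394 24.86891064] 40.01960784313726 481.0
coaster s [46.68903875 24.69849562] 27.584313725490194 555.0
```

View pics/fs.png

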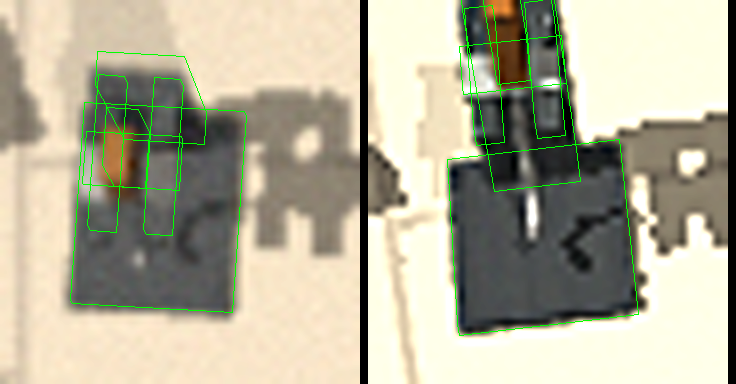

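```bash
python3 - <<'E'
from fit import *
a=load('top1');P=pts(a)
print('x(mm) z(mm) per row, cols 208..234')
for v in range(143,180):
    print(v,' '.join('%4d'%round(P[v,u,2]*1000) for u in range(206,234)),'|',round(P[v,218,0]*1000))
w=(200,138,245,186)
im=cv2.resize(a['color'][138:184,202:242,::-1],None,fx=13,fy=13,interpolation=cv2.INTER_CUBIC);cv2.imwrite('pics/z.png',np.clip(im*2.2,0,255).astype(np.uint8))
E
```

```text
x(mm) z(mm) per row, cols 208..234
143    1   -4   -3   -3    1   -1   -2   -2   -1    0    2   -4   -1   -5   -7   -3    5    3    1    2   -1   -4    0   -1   -2    1   -3    0 | 716
144   -2   -6    0   -5   -4   -5    1   -3   -5    1    0    0    0    3   -3    1    5    1   -2    7    4    0    0    2   -2    0    1   -3 | 711
145    0    2    0   -1    4    3   -1   -2    0    6   -9   -4    1   -2    1   -1    2   -1    1    2    1    5   -4    1   -1    0    1    2 | 707Traceback (most recent call last):
  File "<stdin>", line 5, in <module>
  File "<stdin>", line 5, in <genexpr>
ValueError: cannot convert float NaN to integer
```

```bash
python3 - <<'E'
from fit import *
a=load('top1');P=np.nan_to_num(pts(a),nan=-.099)
for v in range(145,180):
    print(v,' '.join('%4d'%round(P[v,u,2]*1000) for u in range(206,232)),'|',round(P[v,218,0]*1000))
im=cv2.resize(a['color'][138:184,202:242,::-1],None,fx=13,fy=13,interpolation=cv2.INTER_CUBIC);cv2.imwrite('pics/z.png',np.clip(im*2.2,0,255).astype(np.uint8))
E
```

```text
145    0    2    0   -1    4    3   -1   -2    0    6   -9   -4    1   -2    1   -1    2   -1    1    2    1    5   -4    1   -1    0 | 707
146    4    5    0   -6    3  113  121  113  119  109  -99   -4   -8    2    3    1    8    1    2   -3   -1    1   -2    5    0    2 | 705
147   -5    0    1    4   -1  116  118  110  114  118  113  118  119  116  118  116  113   -1    5    1    4    5   -7    2    2    5 | 670
148   -5   -2    2    0    2  113  112  113  117  115  116  113  114  115  116  113  117   95   -1   -2    0    2   -4    0    4   -1 | 667
149    0    4    5   -3   -3  117  116  114  114  119  115  111  117  111  117  116  113   96    2    6    0   -2   -3    0    0   -4 | 662
150   -4    3    0   -3    6  112  114  114  116  113  116  111  115  115  117  115  115   90    4   -1   -3   -4   -2   -4    6    3 | 659
151    5   -2    3    0   -1   -2  115  115  110   97  105  100  103  114  113  117  109   93   56    0    1    8    0   -6    2    1 | 658
152   -2    1   -4    0    8    6  116  115  112   79   81   85   88  113  114  114   87   82   58   13    2    1    6  
[... 3099 characters left out ...]

175   -1   -2    5    9    5   10    6    5    7    7    5    6   11   12    6    9   13    9    9    6   12    6    5    0   -2   -3 | 583
176   -3    0   -2    1    1   -1   -1   10    9    8    6    5    9    7   10   13    5    6    8   11    7    3   13    2    1    3 | 580
177    3    2    0   -3   -2    3   -4    1   -3    0   -1    5    0    0   -1   -4    3   -5    0    2   -4    2    2    0    8   -4 | 577
178    1    2   -5    1    1   -1    5    7   -3    1   -1   -4    2    5    3    3    4    1   -2   -4    0    2    0   -4   -1    0 | 573
179    3    0   -1  -99   -4    3    6    4    1   -2   -3    1   -3    3    2    1    1    1   -6   -3    0    2   -2    0   -5   -2 | 570
```

View pics/z.png

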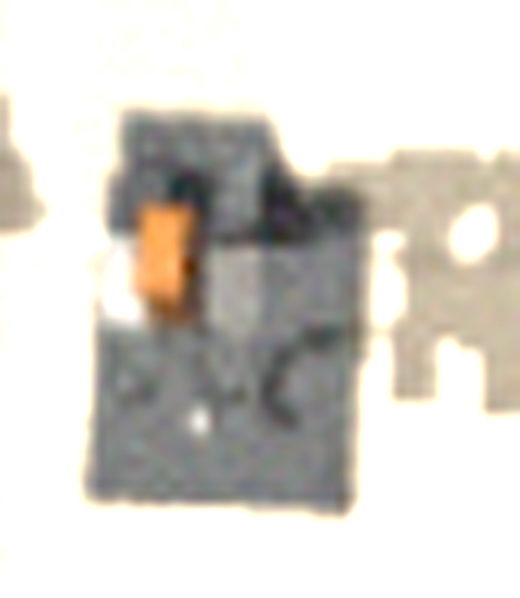

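```bash
cat > fs2.py <<'E'
from fit import *
a=load('top1');b=load('side1')
for n,d,w in(('t',a,(200,138,245,186)),('s',b,(180,140,225,206))):
    P=np.nan_to_num(pts(d),nan=-.1)
    Q=P[w[1]:w[3],w[0]:w[2]]
    for lab,lo,hi,parts in(('top',.107,.18,STAND[2:]+[box(35,51,-19,19,105,115)]),('all',.004,.18,STAND)):
        m=((Q[...,2]>lo)&(Q[...,2]<hi)&(Q[...,0]<.70)&(Q[...,1]>.19))
        if lab=='all': m=cv2.medianBlur(m.astype(np.uint8),5)
        m=m.astype(float)
        f=lambda p:np.abs(render(d,parts,[p[0]/100,p[1]/100,p[2]/10],w)-m).sum()
        best=None
        for y in(-1.5,-.7,0,.5):
            r=minimize(f,[62.5,25,y],method='Nelder-Mead',options=dict(initial_simplex=[[62.,25,y],[63.2,25,y],[62.5,25.8,y],[62.5,25,y+.8]],xatol=.01,fatol=.01))
            if best is None or r.fun<best.fun:best=r
        print(n,lab,best.x,best.fun,m.sum())
    # direct: collar+prong points
    q=Q[(Q[...,2]>.108)&(Q[...,2]<.126)&(Q[...,0]<.70)&(Q[...,1]>.19)]
    print(len(q),q.min(0),q.max(0))
    h=Q[(Q[...,2]>.158)&(Q[...,0]<.70)&(Q[...,1]>.19)]; print('handle top',len(h),h.mean(0),h.min(0),h.max(0))
E
python3 fs2.py
```

```text
t top [62.43114649 25.33749128 -0.54226622] 34.84313725490196 210.0
t all [62.80067743 25.27316129 -0.63780382] 66.67843137254903 547.0
163 [0.59167116 0.22939312 0.10902053] [0.67594319 0.27407851 0.12405394]
handle top 31 [0.62291079 0.2523506  0.16603129] [0.6109664  0.24594401 0.16138195] [0.63697442 0.2602211  0.17179478]
s top [62.47289663 25.20197517 -0.35319983] 38.66274509803922 206.0
s all [63.01336957 25.09016346 -0.79993942] 67.90196078431373 752.0
142 [0.5902583  0.22704753 0.10809301] [0.67407524 0.27267203 0.12567259]
handle top 31 [0.62157381 0.2522198  0.16525786] [0.60997471 0.24412524 0.1606726 ] [0.6355575  0.25967405 0.17116808]
```

```bash
cat >> h.py <<'E'
from scipy.spatial.transform import Rotation as Rn
def tool(s=None):
    s=s or env.state()
    q=s['ee_rot'];R=Rn.from_quat([q[1],q[2],q[3],q[0]]).as_matrix()
    return s['eef_pos'],R
def plan(target,yaw):
    """target world TCP, yaw of hook x axis; tool y = hook +-y"""
    s=env.state();p,R=tool(s)
    ty=np.degrees(np.arctan2(R[1,1],R[0,1]))
    want=np.degrees(yaw)+90
    dy=(want-ty+90)%180-90   # world-z rotation
    print('clk',round(s['clock'],2),'p',(p*1000).round(1),'ty',round(ty,2),'toolx',R[:,0].round(4),'F',s['wrist_force'].round(2),'w',round(s['grip_width']*1000,1))
    print('yaw(tool x) deg',round(-dy,2),'delta tool mm',((np.array(target)-p)@R*1000).round(1))
    return p,R
E
python3 - <<'E'
from h import *
p,R=plan([.6245,.2525,.115+.031],-.065);print(R.round(3))
E
```

```text
clk 0.1 p [ 149.8 -632.   243.6] ty -76.66 toolx [-4.0e-04  1.7e-03 -1.0e+00] F [0.34 0.4  0.4 ] w 86.9
yaw(tool x) deg 17.06 delta tool mm [  98.8 -751.  -665.9]
[[-0.     0.231 -0.973]
 [ 0.002 -0.973 -0.231]
 [-1.    -0.002  0.   ]]
```

Request:
drive_tool(targets=[{"delta_pos":[-25,0,0],"yaw":8.5,"jaw":60},{"delta_pos":[-25,0,0],"yaw":8.5,"jaw":60},{"delta_pos":[0,-29.5,-27.3],"yaw":0,"jaw":60},{"delta_pos":[0,-29.5,-27.3],"yaw":0,"jaw":60},{"delta_pos":[0,-29.5,-27.3],"yaw":0,"jaw":60},{"delta_pos":[0,-29.5,-27.3],"yaw":0,"jaw":60},{"delta_pos":[0,-29.5,-27.3],"yaw":0,"jaw":60},{"delta_pos":[0,-29.5,-27.3],"yaw":0,"jaw":60},{"delta_pos":[0,-29.5,-27.3],"yaw":0,"jaw":60},{"delta_pos":[0,-29.5,-27.3],"yaw":0,"jaw":60},{"delta_pos":[0,-29.5,-27.3],"yaw":0,"jaw":60},{"delta_pos":[0,-29.5,-27.3],"yaw":0,"jaw":60}])

```text
clock: 1.3
eef_pos: [0.4469, -0.353, 0.2881]
ee_rot: [0.036, -0.703, 0.029, 0.71]
wrist_force: [0.4, 0.2, 0.1]
grip_width: 0.0596
```

```bash
python3 -c "
from h import *
plan([.6245,.2525,.115+.031],-.065)"
```

```text
clk 1.3 p [ 446.9 -353.   288.1] ty -95.26 toolx [-0.0094  0.0094 -0.9999] F [0.35 0.16 0.11] w 59.6
yaw(tool x) deg -1.53 delta tool mm [ 146.1 -618.  -122.9]
```

Request:
drive_tool(targets=[{"delta_pos":[0,-44,-9],"yaw":0,"jaw":60},{"delta_pos":[0,-44,-9],"yaw":0,"jaw":60},{"delta_pos":[0,-44,-9],"yaw":0,"jaw":60},{"delta_pos":[0,-44,-9],"yaw":0,"jaw":60},{"delta_pos":[0,-44,-9],"yaw":0,"jaw":60},{"delta_pos":[0,-44,-9],"yaw":0,"jaw":60},{"delta_pos":[0,-44,-9],"yaw":0,"jaw":60},{"delta_pos":[0,-44,-9],"yaw":0,"jaw":60},{"delta_pos":[0,-44,-9],"yaw":0,"jaw":60},{"delta_pos":[0,-44,-9],"yaw":0,"jaw":60},{"delta_pos":[0,-44,-9],"yaw":0,"jaw":60},{"delta_pos":[0,-44,-9],"yaw":0,"jaw":60},{"delta_pos":[0,0,0],"yaw":0,"jaw":60},{"delta_pos":[0,0,0],"yaw":0,"jaw":60},{"delta_pos":[0,0,0],"yaw":0,"jaw":60}])

```text
clock: 2.8
eef_pos: [0.6041, 0.1914, 0.2842]
ee_rot: [0.034, -0.699, 0.024, 0.713]
wrist_force: [-1.3, -0.5, -0.3]
grip_width: 0.06
```

```bash
python3 -c "
from h import *
plan([.6245,.2525,.115+.031],-.065)"
```

```text
clk 2.8 p [604.1 191.4 284.2] ty -94.73 toolx [-0.0192  0.0141 -0.9997] F [-1.27 -0.45 -0.3 ] w 60.0
yaw(tool x) deg -1.01 delta tool mm [138.6 -60.9 -18.1]
```

Request:
drive_tool(targets=[{"delta_pos":[20,-20,-6],"yaw":-1,"jaw":60},{"delta_pos":[20,-20,-6],"yaw":0,"jaw":60},{"delta_pos":[20,-20,-6],"yaw":0,"jaw":60},{"delta_pos":[0,0,0],"yaw":0,"jaw":60},{"delta_pos":[0,0,0],"yaw":0,"jaw":60}])

```text
clock: 3.3
eef_pos: [0.6288, 0.2407, 0.2235]
ee_rot: [0.03, -0.701, 0.026, 0.712]
wrist_force: [-0.8, 0.2, -0.7]
grip_width: 0.0601
```

```bash
python3 -c "
from h import *
plan([.6245,.2525,.115+.031],-.065)"
```

```text
clk 3.3 p [628.8 240.7 223.5] ty -94.55 toolx [-0.0159  0.0073 -0.9998] F [-0.83  0.17 -0.69] w 60.1
yaw(tool x) deg -0.83 delta tool mm [ 77.7 -11.    3.9]
```

Request:
drive_tool(targets=[{"delta_pos":[12,-5,2],"yaw":-0.8,"jaw":60},{"delta_pos":[12,-4,1],"yaw":0,"jaw":60},{"delta_pos":[12,-1,0],"yaw":0,"jaw":60},{"delta_pos":[0,0,0],"yaw":0,"jaw":60}])

```text
clock: 3.7
eef_pos: [0.627, 0.247, 0.1868]
ee_rot: [0.026, -0.702, 0.023, 0.711]
wrist_force: [-0.8, -0.4, -0.2]
grip_width: 0.0596
```

```bash
python3 -c "
from h import *
plan([.6245,.2525,.115+.031],-.065)"
```

```text
clk 3.7 p [627.  247.  186.8] ty -94.02 toolx [-0.0127  0.0052 -0.9999] F [-0.78 -0.37 -0.23] w 59.6
yaw(tool x) deg -0.3 delta tool mm [40.9 -5.1  2.3]
```

Request:
drive_tool(targets=[{"delta_pos":[10,-4,2],"yaw":-0.3,"jaw":60},{"delta_pos":[10,-2,0.5],"yaw":0,"jaw":60},{"delta_pos":[10,0,0],"yaw":0,"jaw":60},{"delta_pos":[9,0,0],"yaw":0,"jaw":60},{"delta_pos":[1,0,0],"yaw":0,"jaw":60}])

```text
clock: 4.2
eef_pos: [0.6241, 0.2537, 0.1434]
ee_rot: [0.024, -0.702, 0.021, 0.711]
wrist_force: [0.1, 1.6, -1.6]
grip_width: 0.0598
```

```bash
python3 -c "
from h import *
plan([.6245,.2525,.115+.031],-.065)
a=cam('top','top2.png');b=cam('side','side2.png')
f=lambda d,w:cv2.resize(np.clip(d['color'][w[1]:w[3],w[0]:w[2],::-1]*1.5,0,255).astype(np.uint8),(400,400),interpolation=2)
cv2.imwrite('pics/g1.png',np.hstack([f(a,(190,130,250,190)),f(b,(165,130,235,200))]))"
```

```text
clk 4.2 p [624.1 253.7 143.4] ty -93.71 toolx [-0.0126  0.005  -0.9999] F [ 0.14  1.56 -1.65] w 59.8
yaw(tool x) deg 0.02 delta tool mm [-2.6  1.2 -0.4]
```

View pics/g1.png

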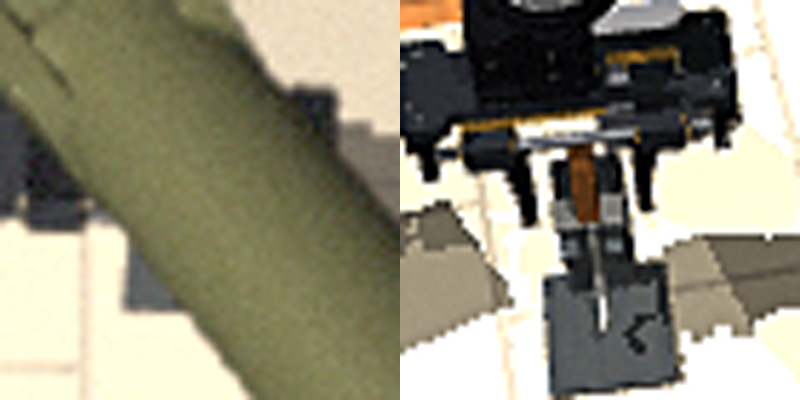

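The side view shows the handle centred between the open fingers at about (585,190) in the composite. The arm hides this area in the top view. I'll raise slightly and close.

Request:
drive_tool(targets=[{"delta_pos":[-4,1,0],"yaw":0,"jaw":40},{"delta_pos":[0,0,0],"yaw":0,"jaw":10},{"delta_pos":[0,0,0],"yaw":0,"jaw":5},{"delta_pos":[0,0,0],"yaw":0,"jaw":5},{"delta_pos":[0,0,0],"yaw":0,"jaw":5},{"delta_pos":[0,0,0],"yaw":0,"jaw":5}], squeeze=35)

```text
clock: 4.9
eef_pos: [0.6261, 0.2532, 0.1516]
ee_rot: [0.026, -0.704, 0.021, 0.709]
wrist_force: [0.2, 0.6, -0.5]
grip_width: 0.0201
```

```bash
python3 -c "
from h import *
plan([.6245,.2525,.115+.031],-.065)"
```

```text
clk 4.9 p [626.1 253.2 151.6] ty -93.75 toolx [-0.0071  0.0069 -1.    ] F [ 0.2   0.58 -0.48] w 20.1
yaw(tool x) deg -0.03 delta tool mm [5.6 0.9 1.6]
```

Request:
drive_tool(targets=[{"delta_pos":[4,1,1],"yaw":0,"jaw":5},{"delta_pos":[0,0,0],"yaw":0,"jaw":5},{"delta_pos":[0,0,0],"yaw":0,"jaw":5}])

```text
clock: 5.2
eef_pos: [0.6258, 0.2531, 0.1494]
ee_rot: [0.026, -0.705, 0.02, 0.708]
wrist_force: [-0.4, 0.4, -0.7]
grip_width: 0.0138
```

```bash
python3 -c "
from h import *
plan([.6245,.2525,.115+.031],-.065)"
```

```text
clk 5.2 p [625.8 253.1 149.4] ty -93.74 toolx [-0.0042  0.0083 -1.    ] F [-0.41  0.38 -0.72] w 13.8
yaw(tool x) deg -0.01 delta tool mm [3.4 0.7 1.2]
```

Request:
drive_tool(targets=[{"delta_pos":[-8,0,0],"yaw":0,"jaw":5},{"delta_pos":[-12,0,0],"yaw":0,"jaw":5},{"delta_pos":[-12,0,0],"yaw":0,"jaw":5},{"delta_pos":[0,0,0],"yaw":0,"jaw":5}])

```text
clock: 5.6
eef_pos: [0.6253, 0.2524, 0.1828]
ee_rot: [0.026, -0.704, 0.02, 0.709]
wrist_force: [-0.6, -0.6, -0.4]
grip_width: 0.0138
```

```bash
python3 -c "
from h import *
plan([.6258,.2531,.255],-.065)
b=cam('side','side3.png')
f=lambda d,w:cv2.resize(np.clip(d['color'][w[1]:w[3],w[0]:w[2],::-1]*1.5,0,255).astype(np.uint8),(500,500),interpolation=2)
cv2.imwrite('pics/g2.png',f(b,(165,130,235,200)))"
```

```text
clk 5.6 p [625.3 252.4 182.8] ty -93.74 toolx [-0.0063  0.0076 -1.    ] F [-0.59 -0.64 -0.4 ] w 13.8
yaw(tool x) deg -0.01 delta tool mm [-72.2  -1.2   0.1]
```

View pics/g2.png

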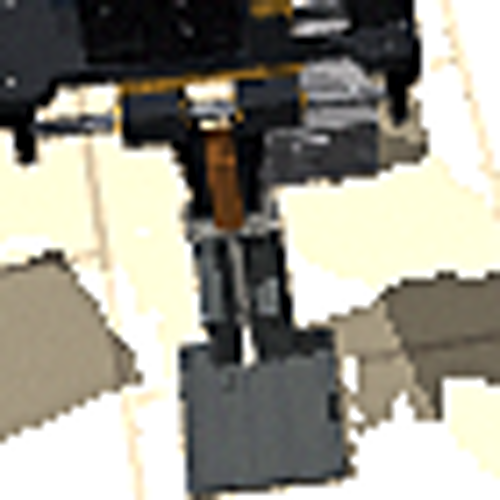

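Request:
drive_tool(targets=[{"delta_pos":[-15,0,0],"yaw":0,"jaw":5},{"delta_pos":[-15,0,0],"yaw":0,"jaw":5},{"delta_pos":[-15,0,0],"yaw":0,"jaw":5},{"delta_pos":[-15,0,0],"yaw":0,"jaw":5},{"delta_pos":[-15,0,0],"yaw":0,"jaw":5},{"delta_pos":[-15,0,0],"yaw":0,"jaw":5},{"delta_pos":[0,10,-1],"yaw":0,"jaw":5},{"delta_pos":[0,23,-4],"yaw":1.5,"jaw":5},{"delta_pos":[0,23,-4],"yaw":1.5,"jaw":5},{"delta_pos":[0,23,-4],"yaw":1.5,"jaw":5},{"delta_pos":[0,23,-4],"yaw":0,"jaw":5},{"delta_pos":[0,23,-4],"yaw":0,"jaw":5},{"delta_pos":[0,23,-4],"yaw":0,"jaw":5},{"delta_pos":[0,23,-4],"yaw":0,"jaw":5},{"delta_pos":[0,10,-2],"yaw":0,"jaw":5},{"delta_pos":[0,0,0],"yaw":0,"jaw":5}])

```text
clock: 7.25
eef_pos: [0.6331, 0.0548, 0.2771]
ee_rot: [0.054, -0.701, 0.051, 0.709]
wrist_force: [-0.8, -0.3, -1.2]
grip_width: 0.014
```

```bash
python3 -c "
from h import *
plan([.6495,.016,.27],-.143)"
```

```text
clk 7.25 p [633.1  54.8 277.1] ty -98.54 toolx [-0.0111  0.0046 -0.9999] F [-0.81 -0.34 -1.17] w 14.0
yaw(tool x) deg -0.35 delta tool mm [  6.7  35.9 -22. ]
```

Request:
drive_tool(targets=[{"delta_pos":[0,12,-7],"yaw":-0.3,"jaw":5},{"delta_pos":[0,12,-7],"yaw":0,"jaw":5},{"delta_pos":[0,12,-8],"yaw":0,"jaw":5},{"delta_pos":[0,0,0],"yaw":0,"jaw":5},{"delta_pos":[0,0,0],"yaw":0,"jaw":5}])

```text
clock: 7.75
eef_pos: [0.6513, 0.0161, 0.2762]
ee_rot: [0.051, -0.701, 0.047, 0.71]
wrist_force: [-0.5, 0.0, -1.0]
grip_width: 0.0139
```

```bash
python3 -c "
from h import *
plan([.6495,.016,.27],-.143)
a=cam('top','top4.png');b=cam('side','side4.png')
f=lambda d,w:cv2.resize(np.clip(d['color'][w[1]:w[3],w[0]:w[2],::-1]*1.5,0,255).astype(np.uint8),(400,400),interpolation=2)
cv2.imwrite('pics/g3.png',np.hstack([f(a,(235,120,325,210)),f(b,(220,110,300,190))]))"
```

```text
clk 7.75 p [651.3  16.1 276.2] ty -97.98 toolx [-0.0115  0.0069 -0.9999] F [-0.53  0.04 -1.01] w 13.9
yaw(tool x) deg 0.21 delta tool mm [6.2 0.4 1.7]
```

View pics/g3.png

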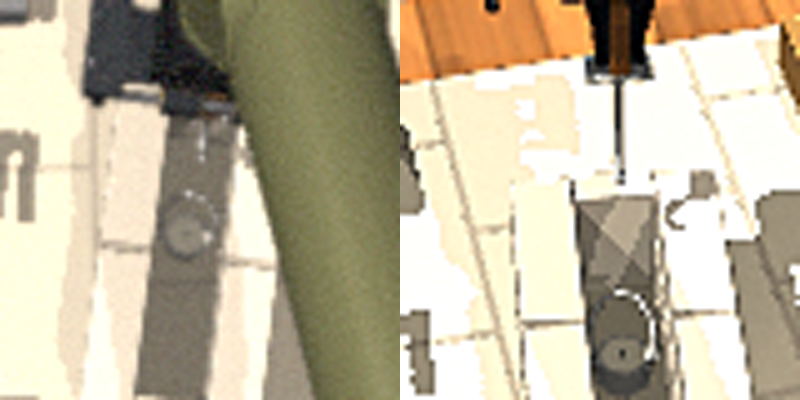

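```bash
cat >> h.py <<'E'
def mk(tx,ty):
    tx=np.array(tx,float);tx/=np.linalg.norm(tx);y=np.array([np.cos(np.radians(ty)),np.sin(np.radians(ty)),0]);y-=tx*(y@tx);y/=np.linalg.norm(y)
    return np.stack([tx,y,np.cross(tx,y)],-1)
_Rg=mk([-.0042,.0083,-1],-93.74);_pg=np.array([.6258,.2531,.1494])
_Rh=Rn.from_euler('z',-.065).as_matrix();_oh=np.array([.6245,.2529,.115])
REL=_Rg.T@_Rh; RP=_Rg.T@(_oh-_pg)
C0=np.array([.5575,.0283]);BY=np.radians(-8.19)
def hook(s=None):
    p,R=tool(s); return p+R@RP, R@REL
def hpt(q,s=None):
    o,H=hook(s); return o+H@(np.array(q)/1000)
def loc(X):
    c,s=np.cos(BY),np.sin(BY);d=X[:2]-C0
    return np.array([d[0]*c+d[1]*s,-d[0]*s+d[1]*c,X[2]])*1000
E
python3 - <<'E'
from h import *
from fit import proj
for q in([0,0,0],[-12,0,-85],[-24,0,-75],[-12,0,-88]):
    X=hpt(q);print(q,X.round(4),'loc',loc(X).round(1),[proj(load(n),X[None])[0].round(1) for n in('top4','side4')])
for n,w in(('top4',(272,148,288,162)),('side4',(256,126,272,152))):
    d=load(n);P=pts(d)[w[1]:w[3],w[0]:w[2]];m=(P[...,2]>.13)&(P[...,2]<.25)
    vv,uu=np.nonzero(m)
    for v,u in zip(vv,uu): print((u+w[0],v+w[1]),loc(P[v,u]).round(),end=' ')
    print()
E
```

```text
[0, 0, 0] [0.6495 0.0157 0.2418] loc [ 92.8   0.7 241.8] [array([282.5, 142.8]), array([262.9, 124.1])]
[-12, 0, -85] [0.6369 0.0172 0.1568] loc [ 80.2   0.3 156.8] [array([280.5, 152.3]), array([263.2, 145.2])]
[-24, 0, -75] [0.6251 0.0189 0.1669] loc [ 68.3   0.3 166.9] [array([280.3, 154.9]), array([263.5, 145.5])]
[-12, 0, -88] [0.6369 0.0172 0.1538] loc [ 80.2   0.3 153.8] [array([280.5, 152.5]), array([263.2, 145.9])]
(np.int64(281), np.int64(148)) [ 89.   1. 183.] (np.int64(280), np.int64(149)) [ 90.   4. 165.] (np.int64(281), np.int64(149)) [ 89.   1. 170.] (np.int64(280), np.int64(150)) [ 87.   3. 163.] (np.int64(281), np.int64(150)) [ 87.  -0. 163.] (np.int64(280), np.int64(151)) [ 85.   3. 156.] (np.int64(281), np.int64(151)) [ 85.  -1. 157.] (np.int64(280), np.int64(152)) [ 81.   2. 158.] (np.int64(281), np.int64(152)) [ 81.  -1. 160.] (np.int64(280), np.int64(153)) [ 77.   2. 158.] (np.int64(281), np.int64(153)) [ 77.  -2. 161.] (np.int64(280), np.int64(154)) [ 71.   2. 167.] (np.int64(280), np.int64(155)) [ 67.   1. 169.] 
(np.int64(257), np.int64(126)) [ 83.  21. 244.]
[... 1220 characters left out ...]
int64(137)) [ 86.   1. 190.] (np.int64(263), np.int64(138)) [ 92.   0. 180.] (np.int64(263), np.int64(139)) [ 96.  -0. 172.] (np.int64(263), np.int64(140)) [ 90.   0. 173.] (np.int64(263), np.int64(141)) [ 91.   0. 167.] (np.int64(263), np.int64(142)) [ 88.   0. 165.] (np.int64(264), np.int64(142)) [ 86.  -3. 166.] (np.int64(263), np.int64(143)) [ 85.   1. 163.] (np.int64(264), np.int64(143)) [ 90.  -3. 158.] (np.int64(263), np.int64(144)) [ 84.   1. 159.] (np.int64(264), np.int64(144)) [ 82.  -2. 161.] (np.int64(263), np.int64(145)) [ 66.   2. 172.] (np.int64(264), np.int64(145)) [ 68.  -1. 169.] (np.int64(263), np.int64(146)) [ 71.   2. 162.] (np.int64(264), np.int64(146)) [ 66.  -1. 167.]
```

Request:
drive_tool(targets=[{"delta_pos":[10,0,-2],"yaw":0.2,"jaw":5},{"delta_pos":[12,0,-1.5],"yaw":0,"jaw":5},{"delta_pos":[12,0,0],"yaw":0,"jaw":5},{"delta_pos":[12,0,0],"yaw":0,"jaw":5},{"delta_pos":[0,0,0],"yaw":0,"jaw":5}])

```text
clock: 8.35
eef_pos: [0.6529, 0.0183, 0.2249]
ee_rot: [0.051, -0.7, 0.047, 0.71]
wrist_force: [-0.5, -0.6, -0.8]
grip_width: 0.0136
```

```bash
cat > st.py <<'E'
from h import *
s=env.state();p,R=tool(s)
B=loc(hpt([-12,0,-85],s));H=hook(s)[1]
print('clk',round(s['clock'],2),'bend loc',B.round(1),'bend world',(hpt([-12,0,-85],s)*1000).round(1),'hook z',H[:,2].round(4),'hook yaw',round(np.degrees(np.arctan2(H[1,0],H[0,0])),2),'F',s['wrist_force'].round(2),'w',round(s['grip_width']*1000,1),'tcp',(p*1000).round(1))
E
python3 st.py
```

```text
clk 8.35 bend loc [ 81.4   3.  105.7] bend world [638.5  19.7 105.7] hook z [0.0102 0.0018 0.9999] hook yaw -7.96 F [-0.52 -0.65 -0.84] w 13.6 tcp [652.9  18.3 224.9]
```

Request:
drive_tool(targets=[{"delta_pos":[10,1.5,-1.5],"yaw":0.2,"jaw":5},{"delta_pos":[10,1,-1],"yaw":0,"jaw":5},{"delta_pos":[10,0.5,-0.5],"yaw":0,"jaw":5},{"delta_pos":[8,0,0],"yaw":0,"jaw":5},{"delta_pos":[8,0,0],"yaw":0,"jaw":5},{"delta_pos":[6,0,0],"yaw":0,"jaw":5},{"delta_pos":[4,0,0],"yaw":0,"jaw":5},{"delta_pos":[0,0,0],"yaw":0,"jaw":5}])

```text
clock: 9.15
eef_pos: [0.6547, 0.0149, 0.1634]
ee_rot: [0.053, -0.7, 0.049, 0.71]
wrist_force: [-1.0, 0.7, -0.6]
grip_width: 0.0133
```

```bash
python3 st.py; python3 -c "
from h import *
a=cam('top','top5.png');b=cam('side','side5.png')
f=lambda d,w:cv2.resize(np.clip(d['color'][w[1]:w[3],w[0]:w[2],::-1]*1.5,0,255).astype(np.uint8),(400,400),interpolation=2)
cv2.imwrite('pics/g4.png',np.hstack([f(a,(250,135,310,195)),f(b,(235,140,295,200))]))"
```

```text
clk 9.15 bend loc [83.6 -0.1 44.2] bend world [640.2  16.3  44.2] hook z [0.0108 0.0017 0.9999] hook yaw -8.19 F [-1.04  0.72 -0.6 ] w 13.3 tcp [654.7  14.9 163.4]
```

View pics/g4.png

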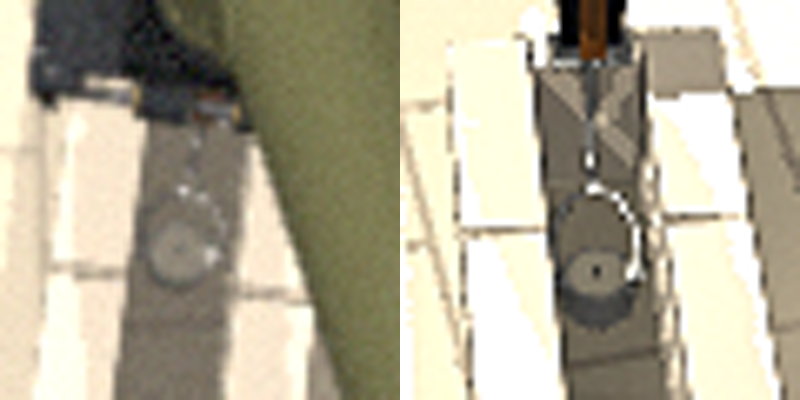

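Request:
drive_tool(targets=[{"delta_pos":[4,0,0],"yaw":0,"jaw":5},{"delta_pos":[0,-0.5,4],"yaw":0,"jaw":5},{"delta_pos":[0,0,5],"yaw":0,"jaw":5},{"delta_pos":[0,0,5],"yaw":0,"jaw":5},{"delta_pos":[0,0,5],"yaw":0,"jaw":5},{"delta_pos":[0,0,0],"yaw":0,"jaw":5}])

```text
clock: 9.85
eef_pos: [0.6352, 0.0189, 0.1619]
ee_rot: [0.053, -0.701, 0.048, 0.709]
wrist_force: [-0.2, 0.4, -0.5]
grip_width: 0.0136
```

```bash
python3 st.py; python3 -c "
from h import *
a=cam('top','top6.png');b=cam('side','side6.png')
f=lambda d,w:cv2.resize(np.clip(d['color'][w[1]:w[3],w[0]:w[2],::-1]*1.5,0,255).astype(np.uint8),(400,400),interpolation=2)
cv2.imwrite('pics/g5.png',np.hstack([f(a,(250,135,310,195)),f(b,(235,140,295,200))]))"
```

```text
clk 9.85 bend loc [64.2  1.1 42.6] bend world [621.2  20.3  42.6] hook z [0.0071 0.0019 1.    ] hook yaw -8.17 F [-0.23  0.41 -0.5 ] w 13.6 tcp [635.2  18.9 161.9]
```

View pics/g5.png

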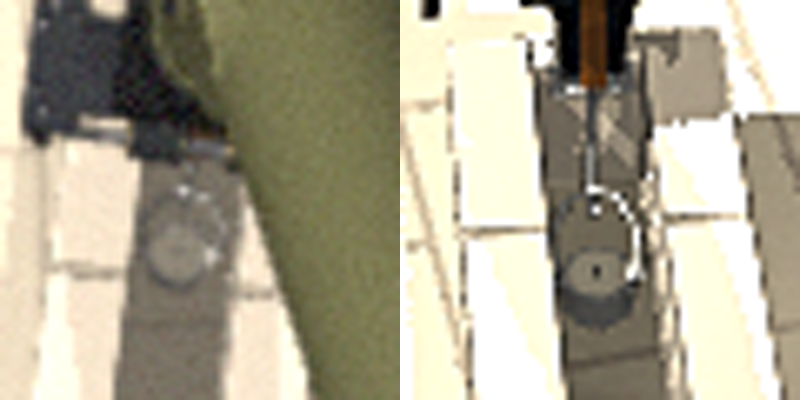

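Request:
drive_tool(targets=[{"delta_pos":[0,0,4],"yaw":0,"jaw":5},{"delta_pos":[-3,0,1],"yaw":0,"jaw":5},{"delta_pos":[-3,0,0],"yaw":0,"jaw":5},{"delta_pos":[-3,0,0],"yaw":0,"jaw":5},{"delta_pos":[0,0,0],"yaw":0,"jaw":5}])

```text
clock: 10.45
eef_pos: [0.6312, 0.0192, 0.1721]
ee_rot: [0.053, -0.702, 0.049, 0.709]
wrist_force: [0.4, -0.8, -1.5]
grip_width: 0.0136
```

```bash
python3 st.py
```

```text
clk 10.45 bend loc [60.4  0.9 52.7] bend world [617.4  20.6  52.7] hook z [0.0056 0.0017 1.    ] hook yaw -8.21 F [ 0.39 -0.79 -1.46] w 13.6 tcp [631.2  19.2 172.1]
```

Request:
drive_tool(targets=[{"delta_pos":[-2,0,2.5],"yaw":0,"jaw":5},{"delta_pos":[-2,0,2.8],"yaw":0,"jaw":5},{"delta_pos":[-1.8,0,2.8],"yaw":0,"jaw":5},{"delta_pos":[-1.7,0,2.5],"yaw":0,"jaw":5},{"delta_pos":[-1.7,0,2.5],"yaw":0,"jaw":5},{"delta_pos":[0,0,0],"yaw":0,"jaw":5}])

```text
clock: 11.05
eef_pos: [0.6174, 0.0211, 0.182]
ee_rot: [0.053, -0.702, 0.049, 0.709]
wrist_force: [0.3, 1.0, -1.2]
grip_width: 0.0138
```

```bash
python3 st.py; python3 -c "
from h import *
a=cam('top','top7.png');b=cam('side','side7.png')
f=lambda d,w:cv2.resize(np.clip(d['color'][w[1]:w[3],w[0]:w[2],::-1]*1.5,0,255).astype(np.uint8),(400,400),interpolation=2)
cv2.imwrite('pics/g6.png',np.hstack([f(a,(250,135,310,195)),f(b,(235,140,295,200))]))"
```

```text
clk 11.05 bend loc [46.4  0.8 62.7] bend world [603.6  22.5  62.7] hook z [0.0052 0.0017 1.    ] hook yaw -8.21 F [ 0.25  1.03 -1.18] w 13.8 tcp [617.4  21.1 182. ]
```

View pics/g6.png

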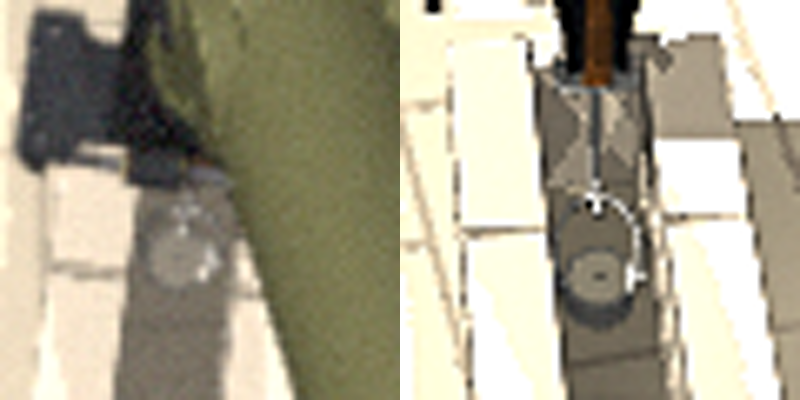

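Request:
drive_tool(targets=[{"delta_pos":[-1.7,0,2.9],"yaw":0,"jaw":5},{"delta_pos":[-1.7,0,2.9],"yaw":0,"jaw":5},{"delta_pos":[-1.6,0,2.8],"yaw":0,"jaw":5},{"delta_pos":[-1.4,0,2.8],"yaw":0,"jaw":5},{"delta_pos":[-1.4,0,2.8],"yaw":0,"jaw":5},{"delta_pos":[0,0,0],"yaw":0,"jaw":5}])

```text
clock: 11.75
eef_pos: [0.6013, 0.0232, 0.1893]
ee_rot: [0.053, -0.701, 0.048, 0.71]
wrist_force: [0.6, -0.7, -1.4]
grip_width: 0.0139
```

```bash
python3 st.py; python3 -c "
from h import *
a=cam('top','top8.png');b=cam('side','side8.png')
f=lambda d,w:cv2.resize(np.clip(d['color'][w[1]:w[3],w[0]:w[2],::-1]*1.5,0,255).astype(np.uint8),(400,400),interpolation=2)
cv2.imwrite('pics/g7.png',np.hstack([f(a,(250,135,310,195)),f(b,(235,140,295,200))]))"
```

```text
clk 11.75 bend loc [29.9  0.6 70. ] bend world [587.1  24.7  70. ] hook z [0.0081 0.0015 1.    ] hook yaw -8.2 F [ 0.57 -0.71 -1.37] w 13.9 tcp [601.3  23.2 189.3]
```

View pics/g7.png

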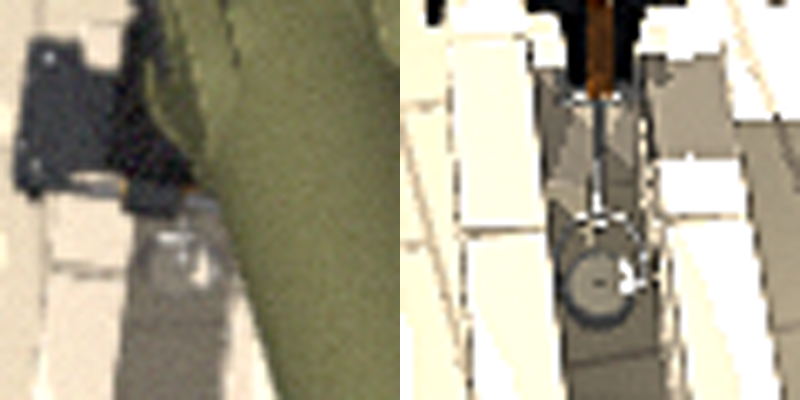

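Request:
drive_tool(targets=[{"delta_pos":[-1.5,0,2.5],"yaw":0,"jaw":5},{"delta_pos":[-1.5,0,2],"yaw":0,"jaw":5},{"delta_pos":[-2.5,0,1],"yaw":0,"jaw":5},{"delta_pos":[-3,0,0],"yaw":0,"jaw":5},{"delta_pos":[-3,0,0],"yaw":0,"jaw":5},{"delta_pos":[-3,0,0],"yaw":0,"jaw":5},{"delta_pos":[0,0,0],"yaw":0,"jaw":5}])

```text
clock: 12.55
eef_pos: [0.5954, 0.0235, 0.2038]
ee_rot: [0.053, -0.7, 0.049, 0.71]
wrist_force: [-0.0, -0.7, -4.0]
grip_width: 0.0138
```

```bash
python3 st.py; python3 -c "
from h import *
a=cam('top','top9.png');b=cam('side','side9.png')
f=lambda d,w:cv2.resize(np.clip(d['color'][w[1]:w[3],w[0]:w[2],::-1]*1.5,0,255).astype(np.uint8),(400,400),interpolation=2)
cv2.imwrite('pics/g8.png',np.hstack([f(a,(250,135,310,195)),f(b,(235,140,295,200))]))"
```

```text
clk 12.55 bend loc [23.7  0.1 84.5] bend world [581.   25.   84.5] hook z [0.0101 0.0013 0.9999] hook yaw -8.23 F [-0.02 -0.72 -3.98] w 13.8 tcp [595.4  23.5 203.8]
```

View pics/g8.png

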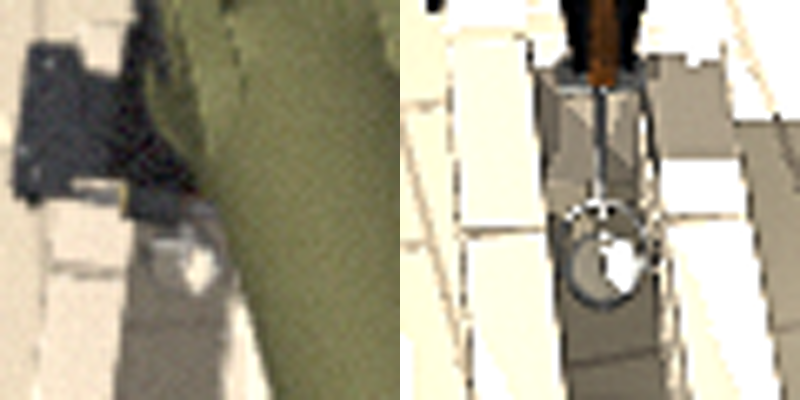

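Request:
drive_tool(targets=[{"delta_pos":[-4,0,0],"yaw":0,"jaw":5},{"delta_pos":[-7,0,0],"yaw":0,"jaw":5},{"delta_pos":[-8,0,0],"yaw":0,"jaw":5},{"delta_pos":[-8,0,0],"yaw":0,"jaw":5},{"delta_pos":[-8,0,0],"yaw":0,"jaw":5},{"delta_pos":[-8,0,0],"yaw":0,"jaw":5}])

```text
clock: 13.25
eef_pos: [0.5953, 0.0231, 0.249]
ee_rot: [0.053, -0.699, 0.049, 0.711]
wrist_force: [-0.3, 0.9, -4.7]
grip_width: 0.0139
```

```bash
python3 st.py; python3 -c "
from h import *
a=cam('top','top10.png');b=cam('side','side10.png')
f=lambda d,w:cv2.resize(np.clip(d['color'][w[1]:w[3],w[0]:w[2],::-1]*1.5,0,255).astype(np.uint8),(400,400),interpolation=2)
cv2.imwrite('pics/g9.png',np.hstack([f(a,(250,135,310,195)),f(b,(235,140,295,200))]))"
```

```text
clk 13.25 bend loc [ 23.5  -0.4 129.7] bend world [580.7  24.6 129.7] hook z [0.0124 0.0012 0.9999] hook yaw -8.22 F [-0.27  0.9  -4.71] w 13.9 tcp [595.3  23.1 249. ]
```

View pics/g9.png

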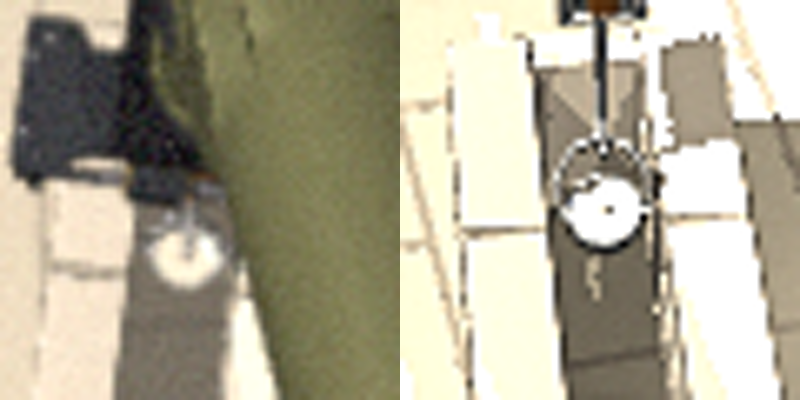

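The cup hangs on the hook, tilted, and rises centred in the slot (side crop about (605,210)). I'll keep lifting.

Request:
drive_tool(targets=[{"delta_pos":[-8,0,0],"yaw":0,"jaw":5},{"delta_pos":[-9,0,0],"yaw":0,"jaw":5},{"delta_pos":[-10,0,0],"yaw":0,"jaw":5},{"delta_pos":[-10,0,0],"yaw":0,"jaw":5},{"delta_pos":[-10,0,0],"yaw":0,"jaw":5},{"delta_pos":[-10,0,0],"yaw":0,"jaw":5},{"delta_pos":[-10,0,0],"yaw":0,"jaw":5},{"delta_pos":[-9,0,0],"yaw":0,"jaw":5},{"delta_pos":[-6,0,0],"yaw":0,"jaw":5},{"delta_pos":[0,0,0],"yaw":0,"jaw":5}])

```text
clock: 14.35
eef_pos: [0.5974, 0.0227, 0.3398]
ee_rot: [0.053, -0.701, 0.048, 0.71]
wrist_force: [-0.3, 1.1, -5.6]
grip_width: 0.014
```

```bash
python3 st.py; python3 -c "
from h import *
a=cam('top','top11.png');b=cam('side','side11.png')
f=lambda d,w:cv2.resize(np.clip(d['color'][w[1]:w[3],w[0]:w[2],::-1]*1.5,0,255).astype(np.uint8),(400,400),interpolation=2)
cv2.imwrite('pics/g10.png',np.hstack([f(a,(250,135,310,195)),f(b,(225,110,295,180))]))"
```

```text
clk 14.35 bend loc [ 25.9  -0.4 220.5] bend world [583.1  24.2 220.5] hook z [0.009  0.0011 1.    ] hook yaw -8.21 F [-0.33  1.06 -5.61] w 14.0 tcp [597.4  22.7 339.8]
```

View pics/g10.png

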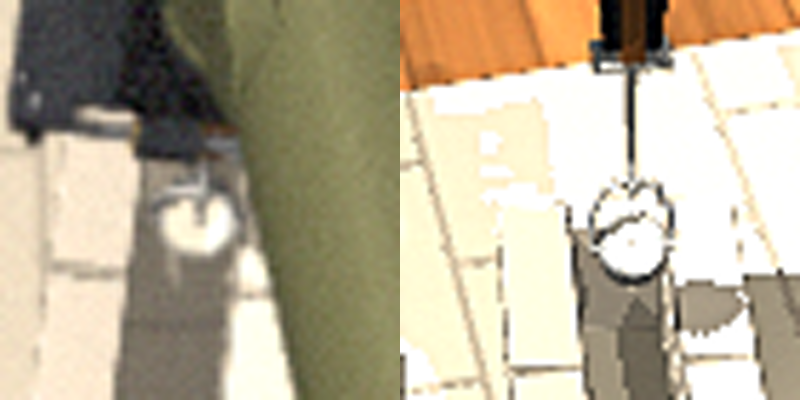

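Request:
drive_tool(targets=[{"delta_pos":[0,-3.2,2.4],"yaw":0,"jaw":5},{"delta_pos":[0,-6.4,4.9],"yaw":0,"jaw":5},{"delta_pos":[0,-8.8,6.7],"yaw":0,"jaw":5},{"delta_pos":[0,-10.4,7.9],"yaw":0,"jaw":5},{"delta_pos":[0,-10.4,7.9],"yaw":0,"jaw":5},{"delta_pos":[0,-10.4,7.9],"yaw":0,"jaw":5},{"delta_pos":[0,-10.4,7.9],"yaw":0,"jaw":5},{"delta_pos":[0,-10.4,7.9],"yaw":0,"jaw":5},{"delta_pos":[0,-10.4,7.9],"yaw":0,"jaw":5},{"delta_pos":[0,-10.4,7.9],"yaw":0,"jaw":5},{"delta_pos":[0,-10.4,7.9],"yaw":0,"jaw":5},{"delta_pos":[0,-10.4,7.9],"yaw":0,"jaw":5},{"delta_pos":[0,-10.4,7.9],"yaw":0,"jaw":5},{"delta_pos":[0,-10.4,7.9],"yaw":0,"jaw":5},{"delta_pos":[0,-10.4,7.9],"yaw":0,"jaw":5},{"delta_pos":[0,-10.4,7.9],"yaw":0,"jaw":5},{"delta_pos":[0,-8.8,6.7],"yaw":0,"jaw":5},{"delta_pos":[0,-6.4,4.9],"yaw":0,"jaw":5},{"delta_pos":[0,-3.2,2.4],"yaw":0,"jaw":5}])

```text
clock: 16.35
eef_pos: [0.48, 0.2306, 0.3405]
ee_rot: [0.052, -0.699, 0.047, 0.712]
wrist_force: [-0.2, -0.5, -3.9]
grip_width: 0.0136
```

```bash
cat >> st.py <<'E'
import sys
if len(sys.argv)>1:
    t=np.array([float(v) for v in sys.argv[1:4]])/1000
    print('delta tool', ((t-hpt([-12,0,-85],s))@R*1000).round(1))
E
python3 st.py 457.5 248 215
```

```text
clk 16.35 bend loc [-120.4  188.5  221.3] bend world [465.2 232.1 221.3] hook z [1.360e-02 8.000e-04 9.999e-01] hook yaw -7.96 F [-0.17 -0.54 -3.87] w 13.6 tcp [480.  230.6 340.5]
delta tool [  6.6 -14.7   9.7]
```

Request:
drive_tool(targets=[{"delta_pos":[0,-5,3],"yaw":0,"jaw":5},{"delta_pos":[2,-6,4],"yaw":0,"jaw":5},{"delta_pos":[4,-3,2],"yaw":0,"jaw":5},{"delta_pos":[8,-1,1],"yaw":0,"jaw":5},{"delta_pos":[10,0,0],"yaw":0,"jaw":5},{"delta_pos":[10,0,0],"yaw":0,"jaw":5},{"delta_pos":[10,0,0],"yaw":0,"jaw":5},{"delta_pos":[10,0,0],"yaw":0,"jaw":5},{"delta_pos":[6,0,0],"yaw":0,"jaw":5},{"delta_pos":[0,0,0],"yaw":0,"jaw":5}])

```text
clock: 17.35
eef_pos: [0.4706, 0.2463, 0.2734]
ee_rot: [0.052, -0.698, 0.049, 0.713]
wrist_force: [0.0, 0.1, -3.9]
grip_width: 0.0137
```

```bash
python3 st.py 457.5 248 90; python3 -c "
from h import *
a=cam('top','top12.png');b=cam('side','side12.png')
f=lambda d,w:cv2.resize(np.clip(d['color'][w[1]:w[3],w[0]:w[2],::-1]*1.5,0,255).astype(np.uint8),(400,400),interpolation=2)
cv2.imwrite('pics/g11.png',np.hstack([f(a,(185,165,265,245)),f(b,(175,160,255,240))]))"
```

```text
clk 17.35 bend loc [-132.2  202.5  154.2] bend world [455.5 247.5 154.2] hook z [0.0166 0.0028 0.9999] hook yaw -8.16 F [ 0.03  0.06 -3.94] w 13.7 tcp [470.6 246.3 273.4]
delta tool [64.1 -0.6 -3.3]
```

View pics/g11.png

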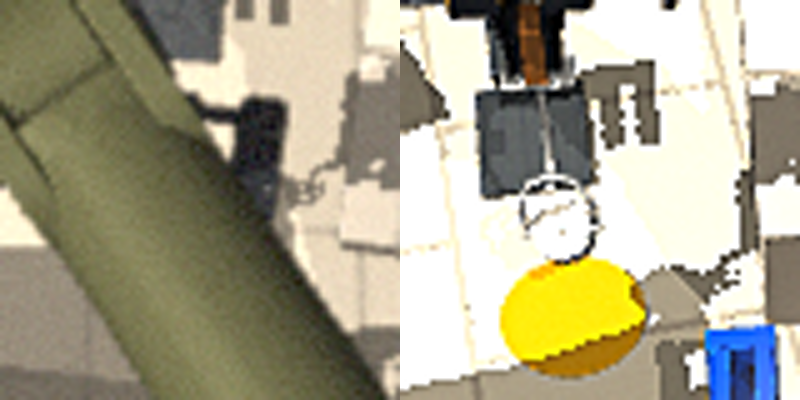

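```bash
python3 - <<'E'
from h import *
d=load('side12');P=pts(d)
Q=P[192:215,196:218];m=(Q[...,2]>.04)
q=Q[m];print(len(q),q[:,2].min(),q[:,2].max())
b=np.array([.4555,.2475,.1542])
for v in range(195,215):
    r=Q[v-192][Q[v-192][:,2]>.04]
    if len(r): print(v,len(r),((r.mean(0)-b)*1000).round(),((r[:,1].min()-b[1])*1000).round(),((r[:,1].max()-b[1])*1000).round())
E
```

```text
187 0.09164384248546702 0.16724461096986465
195 6 [ 0. -3.  7.] -10.0 5.0
196 9 [ 1. -1.  2.] -16.0 14.0
197 5 [-6. -3.  5.] -19.0 15.0
198 5 [-2. -1. -4.] -21.0 19.0
199 3 [ -2.  -8. -11.] -24.0 19.0
200 7 [  7.  -4. -26.] -23.0 20.0
201 12 [  6.  -2. -29.] -23.0 23.0
202 14 [  4.  -5. -33.] -26.0 21.0
203 14 [  0.  -5. -33.] -25.0 21.0
204 15 [  0.  -3. -38.] -25.0 22.0
205 16 [ -3.  -1. -39.] -24.0 22.0
206 15 [ -5.  -2. -41.] -24.0 20.0
207 14 [ -8.   0. -42.] -20.0 20.0
208 12 [-12.  -2. -44.] -20.0 15.0
209 12 [-13.  -2. -47.] -19.0 15.0
210 10 [-15.  -1. -49.] -16.0 13.0
211 8 [-17.  -1. -52.] -12.0 10.0
212 4 [-15.  -0. -60.] -5.0 4.0
```

Request:
drive_tool(targets=[{"delta_pos":[5,0,2],"yaw":0,"jaw":5},{"delta_pos":[9,0,2],"yaw":0,"jaw":5},{"delta_pos":[10,0,1],"yaw":0,"jaw":5},{"delta_pos":[10,0,1],"yaw":0,"jaw":5},{"delta_pos":[10,0,0],"yaw":0,"jaw":5},{"delta_pos":[8,0,0],"yaw":0,"jaw":5},{"delta_pos":[4,0,0],"yaw":0,"jaw":5},{"delta_pos":[0,0,0],"yaw":0,"jaw":5}])

```text
clock: 18.25
eef_pos: [0.4637, 0.248, 0.2141]
ee_rot: [0.052, -0.699, 0.049, 0.712]
wrist_force: [-0.3, -0.7, -4.1]
grip_width: 0.0137
```

```bash
python3 st.py 449 249 84; python3 - <<'E'
from h import *
b=cam('side','side13.png')
f=lambda d,w:cv2.resize(np.clip(d['color'][w[1]:w[3],w[0]:w[2],::-1]*1.3,0,255).astype(np.uint8),(500,500),interpolation=2)
cv2.imwrite('pics/g12.png',f(b,(175,180,235,240)))
P=pts(b);B=hpt([-12,0,-85])
m=np.zeros(P.shape[:2],bool);m[190:240,185:230]=1
m&=(P[...,2]>.012)&(abs(P[...,0]-B[0])<.06)&(abs(P[...,1]-B[1])<.05)
for v in range(190,240):
    r=P[v][m[v]]
    if len(r)>2: print(v,len(r),((r.mean(0)-B)*1000).round())
E
```

```text
clk 18.25 bend loc [-139.   203.3   94.9] bend world [448.9 249.4  94.9] hook z [0.0139 0.0021 0.9999] hook yaw -8.15 F [-0.33 -0.72 -4.07] w 13.7 tcp [463.7 248.  214.1]
delta tool [10.9  0.4 -0.4]
190 15 [ 5. -2. 93.]
191 15 [ 2. -2. 92.]
192 14 [ 1.  0. 88.]
209 8 [-0. -1.  5.]
210 6 [-3. -0.  3.]
211 5 [-7.  3.  4.]
213 7 [  4.  -2. -22.]
214 9 [  6.  -2. -30.]
215 11 [  3.  -2. -31.]
216 15 [  0.  -2. -33.]
217 15 [ -0.  -1. -37.]
218 14 [ -4.  -2. -38.]
219 15 [ -7.  -0. -40.]
220 14 [ -8.   2. -43.]
221 12 [-12.  -1. -45.]
222 13 [-12.  -3. -50.]
223 10 [-17.   0. -49.]
224 8 [-19.   1. -50.]
225 5 [-18.  -0. -59.]
```

View pics/g12.png

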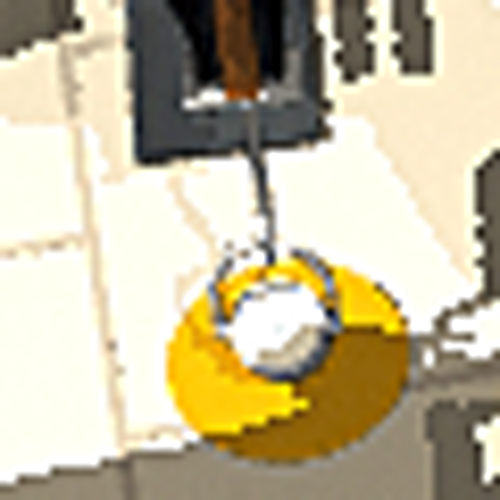

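Request:
drive_tool(targets=[{"delta_pos":[3,0,0],"yaw":0,"jaw":5},{"delta_pos":[3,0,0],"yaw":0,"jaw":5},{"delta_pos":[3,0,0],"yaw":0,"jaw":5},{"delta_pos":[3,0,0],"yaw":0,"jaw":5},{"delta_pos":[0,0,0],"yaw":0,"jaw":5}])

```text
clock: 18.8
eef_pos: [0.4647, 0.2486, 0.2027]
ee_rot: [0.053, -0.7, 0.048, 0.711]
wrist_force: [-0.4, -0.2, -3.9]
grip_width: 0.0143
```

```bash
python3 st.py 449 249 78
```

```text
clk 18.8 bend loc [-137.9  204.2   83.5] bend world [450.1 250.1  83.5] hook z [0.0112 0.001  0.9999] hook yaw -8.17 F [-0.43 -0.23 -3.92] w 14.3 tcp [464.7 248.6 202.7]
delta tool [5.5 1.2 0.9]
```

Request:
drive_tool(targets=[{"delta_pos":[2,0,0],"yaw":0,"jaw":5},{"delta_pos":[2,0,0],"yaw":0,"jaw":5},{"delta_pos":[2,0,0],"yaw":0,"jaw":5},{"delta_pos":[0,0,0],"yaw":0,"jaw":5}])

```text
clock: 19.2
eef_pos: [0.4647, 0.2487, 0.1963]
ee_rot: [0.053, -0.7, 0.048, 0.711]
wrist_force: [-0.3, -0.8, -5.4]
grip_width: 0.0136
```

```bash
python3 st.py 449 249 78
```

```text
clk 19.2 bend loc [-137.8  204.3   77.1] bend world [450.2 250.1  77.1] hook z [1.090e-02 9.000e-04 9.999e-01] hook yaw -8.18 F [-0.28 -0.77 -5.42] w 13.6 tcp [464.7 248.7 196.3]
delta tool [-0.9  1.3  1. ]
```

Request:
drive_tool(targets=[{"delta_pos":[2,0,0],"yaw":0,"jaw":5},{"delta_pos":[2,0,0],"yaw":0,"jaw":5},{"delta_pos":[0,0,0],"yaw":0,"jaw":5}])

```text
clock: 19.5
eef_pos: [0.466, 0.2493, 0.1936]
ee_rot: [0.053, -0.701, 0.048, 0.709]
wrist_force: [0.2, 0.1, -1.5]
grip_width: 0.0141
```

```bash
python3 st.py 449 249 78; cat > look.py <<'E'
from h import *
import sys
n=sys.argv[1]
b=cam('side','side%s.png'%n);a=cam('top','top%s.png'%n)
f=lambda d,w:cv2.resize(np.clip(d['color'][w[1]:w[3],w[0]:w[2],::-1]*1.3,0,255).astype(np.uint8),(400,400),interpolation=2)
cv2.imwrite('pics/l%s.png'%n,np.hstack([f(a,(190,170,250,230)),f(b,(180,185,235,240))]))
P=pts(b);B=hpt([-12,0,-85])
m=np.zeros(P.shape[:2],bool);m[190:240,185:230]=1
m&=(P[...,2]>.012)&(abs(P[...,0]-B[0])<.06)&(abs(P[...,1]-B[1])<.05)&(P[...,2]<.09)
for v in range(190,240):
    r=P[v][m[v]]
    if len(r)>2: print(v,len(r),(r.mean(0)*1000).round(),end=' | ')
E
python3 look.py 14
```

```text
clk 19.5 bend loc [-136.3  205.3   74.3] bend world [451.9 250.9  74.3] hook z [ 7.5e-03 -2.0e-04  1.0e+00] hook yaw -8.19 F [ 0.22  0.13 -1.51] w 14.1 tcp [466.  249.3 193.6]
delta tool [-3.7  2.3  2.6]
211 5 [454. 248.  83.] | 212 9 [453. 251.  79.] | 213 5 [451. 247.  76.] | 214 6 [447. 250.  76.] | 215 3 [450. 243.  65.] | 216 8 [459. 251.  51.] | 217 12 [456. 247.  48.] | 218 12 [455. 247.  44.] | 219 13 [453. 249.  40.] | 220 14 [450. 248.  39.] | 221 15 [447. 250.  38.] | 222 15 [445. 251.  36.] | 223 12 [442. 250.  34.] | 224 12 [439. 250.  32.] | 225 11 [437. 249.  28.] | 226 9 [434. 250.  28.] | 227 6 [433. 252.  24.] |
```

View pics/l14.png

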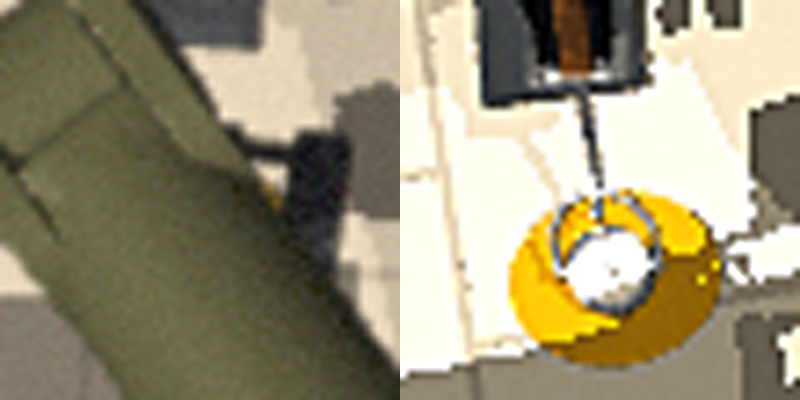

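Request:
drive_tool(targets=[{"delta_pos":[1,0,-2],"yaw":0,"jaw":5},{"delta_pos":[0.5,0,-3],"yaw":0,"jaw":5},{"delta_pos":[0.7,0,-3],"yaw":0,"jaw":5},{"delta_pos":[1,0,-3],"yaw":0,"jaw":5},{"delta_pos":[1,0,-3],"yaw":0,"jaw":5},{"delta_pos":[0,0,0],"yaw":0,"jaw":5}])

```text
clock: 20.2
eef_pos: [0.4818, 0.2469, 0.1893]
ee_rot: [0.054, -0.702, 0.048, 0.709]
wrist_force: [0.7, -0.3, -2.1]
grip_width: 0.0139
```

```bash
python3 st.py 449 249 78;python3 look.py 15
```

```text
clk 20.2 bend loc [-120.1  205.3   70. ] bend world [467.9 248.6  70. ] hook z [ 6.3e-03 -4.0e-04  1.0e+00] hook yaw -8.23 F [ 0.66 -0.27 -2.09] w 13.9 tcp [481.8 246.9 189.3]
delta tool [-7.8  2.2 18.8]
208 5 [469. 246.  79.] | 209 8 [470. 247.  74.] | 210 6 [467. 248.  72.] | 211 5 [462. 244.  72.] | 212 4 [465. 247.  63.] | 214 4 [463. 248.  55.] | 215 8 [466. 246.  46.] | 216 10 [466. 246.  40.] | 217 12 [461. 246.  41.] | 218 13 [460. 248.  38.] | 219 14 [456. 247.  37.] | 220 15 [453. 249.  35.] | 221 14 [450. 252.  35.] | 222 13 [447. 251.  33.] | 223 12 [444. 250.  31.] | 224 11 [440. 248.  31.] | 225 10 [439. 251.  26.] | 226 8 [438. 251.  23.] | 227 6 [440. 252.  15.] |
```

View pics/l15.png

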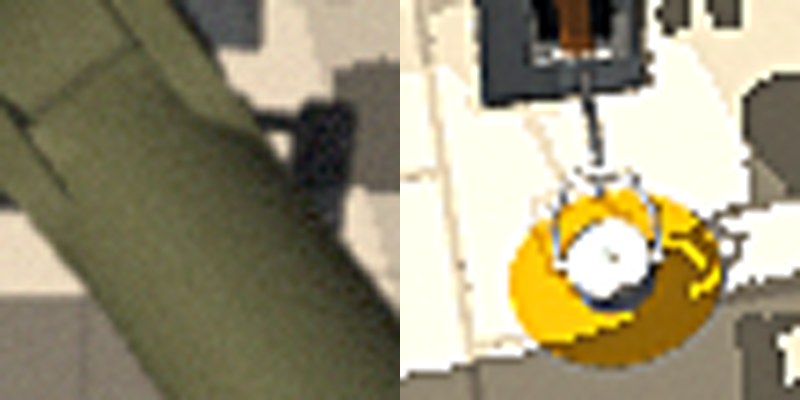

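Request:
drive_tool(targets=[{"delta_pos":[1.2,0,-3],"yaw":0,"jaw":5},{"delta_pos":[1.3,0,-3],"yaw":0,"jaw":5},{"delta_pos":[1.5,0,-3],"yaw":0,"jaw":5},{"delta_pos":[1.6,0,-3],"yaw":0,"jaw":5},{"delta_pos":[1.7,0,-3],"yaw":0,"jaw":5},{"delta_pos":[0,0,0],"yaw":0,"jaw":5}])

```text
clock: 20.9
eef_pos: [0.4974, 0.2449, 0.1812]
ee_rot: [0.054, -0.702, 0.048, 0.709]
wrist_force: [-0.3, -0.2, -1.4]
grip_width: 0.014
```

```bash
python3 st.py 449 249 78;python3 look.py 16
```

```text
clk 20.9 bend loc [-104.4  205.4   61.9] bend world [483.4 246.5  61.9] hook z [ 6.4e-03 -2.0e-04  1.0e+00] hook yaw -8.2 F [-0.29 -0.23 -1.43] w 14.0 tcp [497.4 244.9 181.2]
delta tool [-15.7   2.3  34.6]
206 6 [486. 243.  68.] | 207 7 [483. 244.  67.] | 208 4 [481. 249.  66.] | 209 5 [476. 243.  65.] | 210 3 [476. 238.  57.] | 211 3 [476. 252.  56.] | 212 3 [470. 238.  54.] | 213 3 [471. 239.  48.] | 215 9 [472. 244.  38.] | 216 12 [470. 245.  35.] | 217 13 [467. 243.  32.] | 218 14 [462. 247.  34.] | 219 15 [459. 249.  33.] | 220 14 [456. 251.  32.] | 221 14 [452. 252.  32.] | 222 13 [448. 246.  30.] | 223 11 [445. 248.  29.] | 224 11 [442. 248.  28.] | 225 10 [443. 251.  21.] | 226 7 [441. 249.  17.] |
```

View pics/l16.png

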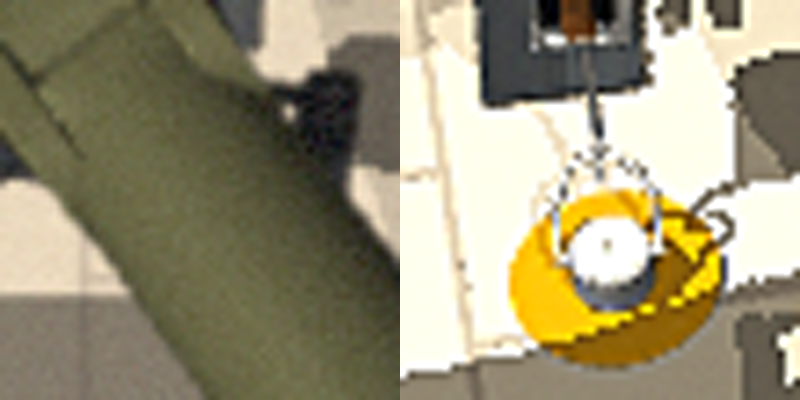

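Request:
drive_tool(targets=[{"delta_pos":[2,0,-3],"yaw":0,"jaw":5},{"delta_pos":[2,0,-3],"yaw":0,"jaw":5},{"delta_pos":[2.2,0,-3],"yaw":0,"jaw":5},{"delta_pos":[2,0,-2],"yaw":0,"jaw":5},{"delta_pos":[0,0,0],"yaw":0,"jaw":5}])

```text
clock: 21.5
eef_pos: [0.5084, 0.244, 0.1727]
ee_rot: [0.053, -0.701, 0.047, 0.709]
wrist_force: [1.2, -0.0, -0.5]
grip_width: 0.0135
```

```bash
python3 st.py 449 249 78;python3 look.py 17
```

```text
clk 21.5 bend loc [-93.4 206.2  53.4] bend world [494.4 245.7  53.4] hook z [ 6.6e-03 -6.0e-04  1.0e+00] hook yaw -8.15 F [ 1.22 -0.02 -0.52] w 13.5 tcp [508.4 244.  172.7]
delta tool [-24.1   3.   45.7]
205 3 [490. 244.  69.] | 206 8 [488. 243.  65.] | 207 5 [485. 244.  65.] | 208 5 [484. 249.  62.] | 210 3 [478. 238.  56.] | 211 3 [486. 240.  41.] | 212 3 [476. 238.  47.] | 213 3 [472. 239.  47.] | 215 9 [474. 244.  34.] | 216 12 [472. 245.  32.] | 217 12 [468. 246.  32.] | 218 14 [463. 247.  33.] | 219 15 [460. 244.  31.] | 220 13 [457. 253.  31.] | 221 14 [452. 252.  32.] | 222 12 [449. 249.  30.] | 223 12 [446. 249.  28.] | 224 10 [444. 250.  25.] | 225 10 [444. 251.  19.] | 226 7 [442. 250.  17.] |
```

View pics/l17.png

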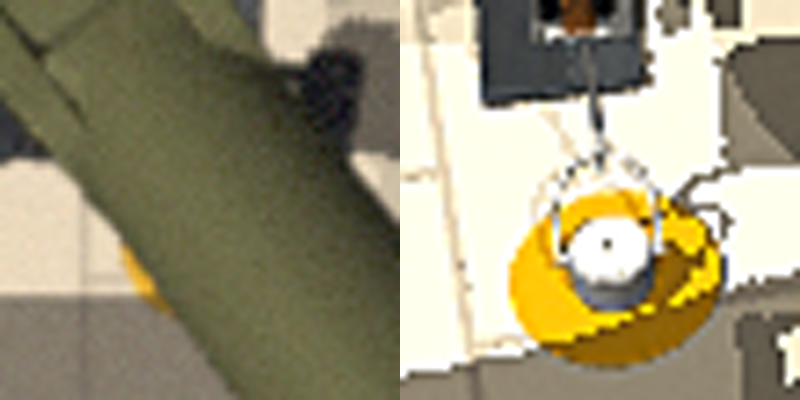

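Request:
drive_tool(targets=[{"delta_pos":[3,0,1],"yaw":0,"jaw":5},{"delta_pos":[4,0,0.5],"yaw":0,"jaw":5},{"delta_pos":[4,0,0],"yaw":0,"jaw":5},{"delta_pos":[3,0,0],"yaw":0,"jaw":5},{"delta_pos":[0,0,0],"yaw":0,"jaw":5}])

```text
clock: 22.1
eef_pos: [0.506, 0.2447, 0.1579]
ee_rot: [0.053, -0.702, 0.047, 0.709]
wrist_force: [-0.2, 0.2, -0.4]
grip_width: 0.014
```

```bash
python3 st.py 494 246 39;python3 look.py 18
```

```text
clk 22.1 bend loc [-95.9 206.5  38.6] bend world [492.  246.4  38.6] hook z [ 6.5e-03 -5.0e-04  1.0e+00] hook yaw -8.11 F [-0.2   0.17 -0.44] w 14.0 tcp [506.  244.7 157.9]
delta tool [-0.4  0.1 -2. ]
205 3 [492. 244.  67.] | 206 7 [490. 243.  64.] | 207 5 [487. 244.  62.] | 208 5 [491. 247.  53.] | 209 4 [488. 244.  50.] | 210 5 [482. 241.  51.] | 211 4 [478. 246.  52.] | 212 3 [472. 238.  52.] | 213 3 [473. 239.  46.] | 215 9 [476. 244.  33.] | 216 12 [471. 245.  33.] | 217 12 [468. 246.  32.] | 218 14 [464. 247.  32.] | 219 15 [459. 245.  32.] | 220 14 [456. 251.  33.] | 221 14 [452. 252.  32.] | 222 12 [449. 249.  30.] | 223 11 [445. 248.  29.] | 224 10 [444. 250.  26.] | 225 10 [443. 247.  20.] | 226 8 [443. 251.  15.] |
```

View pics/l18.png

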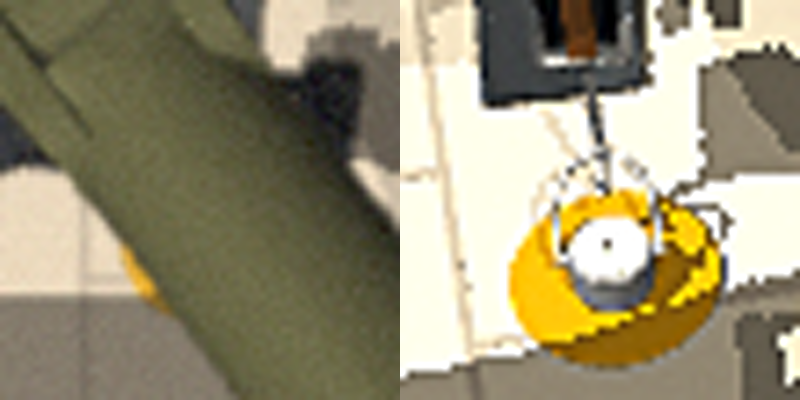

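Request:
drive_tool(targets=[{"delta_pos":[0,0,-3],"yaw":0,"jaw":5},{"delta_pos":[0,0,-5],"yaw":0,"jaw":5},{"delta_pos":[0,0,-5],"yaw":0,"jaw":5},{"delta_pos":[0,0,-5],"yaw":0,"jaw":5},{"delta_pos":[0,0,-5],"yaw":0,"jaw":5},{"delta_pos":[0,0,-5],"yaw":0,"jaw":5},{"delta_pos":[0,0,-5],"yaw":0,"jaw":5},{"delta_pos":[0,0,0],"yaw":0,"jaw":5}])

```text
clock: 23.0
eef_pos: [0.5432, 0.2394, 0.1584]
ee_rot: [0.054, -0.702, 0.047, 0.708]
wrist_force: [-0.2, -0.2, -0.8]
grip_width: 0.0138
```

```bash
python3 st.py 494 246 39;python3 look.py 19
```

```text
clk 23.0 bend loc [-58.  206.7  39.1] bend world [529.5 241.2  39.1] hook z [ 0.0043 -0.0014  1.    ] hook yaw -8.19 F [-0.16 -0.21 -0.85] w 13.8 tcp [543.2 239.4 158.4]
delta tool [ 0.4  0.3 35.9]
196 4 [562. 255.  35.] | 197 4 [557. 253.  34.] | 205 3 [490. 244.  69.] | 206 7 [488. 243.  66.] | 207 4 [487. 243.  62.] | 208 3 [484. 250.  62.] | 210 3 [479. 238.  54.] | 212 3 [475. 238.  48.] | 215 8 [475. 246.  34.] | 216 9 [473. 251.  33.] |
```

View pics/l19.png

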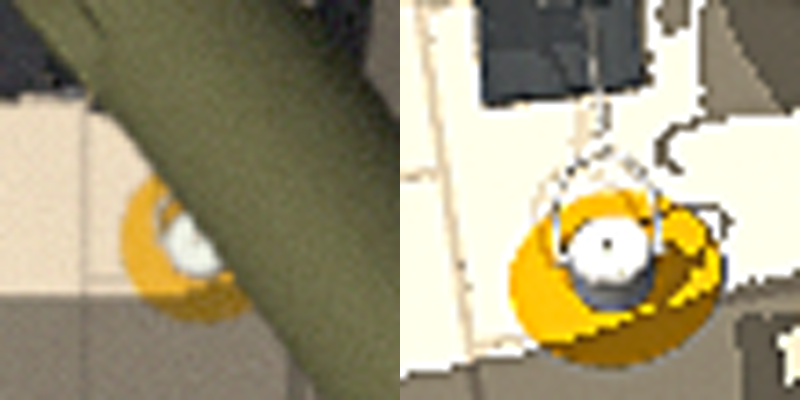

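Request:
drive_tool(targets=[{"delta_pos":[-6,0,0],"yaw":0,"jaw":5},{"delta_pos":[-12,0,0],"yaw":0,"jaw":5},{"delta_pos":[-14,0,0],"yaw":-1.5,"jaw":5},{"delta_pos":[-14,0,0],"yaw":-1.5,"jaw":5},{"delta_pos":[-14,0,0],"yaw":-1.5,"jaw":5},{"delta_pos":[-14,0,0],"yaw":0,"jaw":5},{"delta_pos":[-14,0,0],"yaw":0,"jaw":5},{"delta_pos":[-14,0,0],"yaw":0,"jaw":5},{"delta_pos":[-10,0,0],"yaw":0,"jaw":5},{"delta_pos":[0,0,0],"yaw":0,"jaw":5}])

```text
clock: 24.1
eef_pos: [0.5422, 0.2404, 0.283]
ee_rot: [0.025, -0.705, 0.017, 0.708]
wrist_force: [-0.2, -0.3, -1.3]
grip_width: 0.0138
```

```bash
cat > so.py <<'E'
from h import *
import sys
s=env.state();p,R=tool(s);o,H=hook(s)
t=np.array([float(v) for v in sys.argv[1:4]])/1000
print('clk',round(s['clock'],2),'origin',(o*1000).round(1),'bend',(hpt([-12,0,-85],s)*1000).round(1),'hz',H[:,2].round(4),'yaw',np.degrees(np.arctan2(H[1,0],H[0,0])).round(2),'F',s['wrist_force'].round(2),'w',round(s['grip_width']*1000,1))
print('delta tool',((t-o)@R*1000).round(1))
E
python3 so.py 624.5 252.7 240
```

```text
clk 24.1 origin [540.9 240.3 248.6] bend [529.  241.2 163.6] hz [-2.0e-04 -2.3e-03  1.0e+00] yaw -3.4 F [-0.17 -0.28 -1.34] w 13.8
delta tool [  8.4 -17.3 -82.7]
```

Request:
drive_tool(targets=[{"delta_pos":[0,-1,-6],"yaw":0,"jaw":5},{"delta_pos":[0,-2.5,-12],"yaw":0,"jaw":5},{"delta_pos":[0,-2.5,-14],"yaw":0,"jaw":5},{"delta_pos":[0,-3,-14],"yaw":0,"jaw":5},{"delta_pos":[0,-3,-14],"yaw":0,"jaw":5},{"delta_pos":[0,-2.5,-12],"yaw":0,"jaw":5},{"delta_pos":[0,-2,-8],"yaw":0,"jaw":5},{"delta_pos":[0,0,0],"yaw":0,"jaw":5},{"delta_pos":[0,0,0],"yaw":0,"jaw":5}])

```text
clock: 25.0
eef_pos: [0.63, 0.2506, 0.2732]
ee_rot: [0.025, -0.702, 0.02, 0.712]
wrist_force: [-0.5, 0.1, -1.5]
grip_width: 0.0137
```

```bash
python3 so.py 624.5 252.7 240
```

```text
clk 25.0 origin [628.4 250.3 238.8] bend [615.5 250.9 154. ] hz [0.0103 0.0017 0.9999] yaw -3.6 F [-0.54  0.06 -1.48] w 13.7
delta tool [-1.1 -2.1  4. ]
```

Request:
drive_tool(targets=[{"delta_pos":[4,-1.5,2],"yaw":0,"jaw":5},{"delta_pos":[7,-0.7,1.5],"yaw":0,"jaw":5},{"delta_pos":[8,0,0.5],"yaw":0,"jaw":5},{"delta_pos":[5,0,0],"yaw":0,"jaw":5},{"delta_pos":[0,0,0],"yaw":0,"jaw":5}])

```text
clock: 25.5
eef_pos: [0.6235, 0.2534, 0.247]
ee_rot: [0.023, -0.701, 0.02, 0.712]
wrist_force: [-0.7, 0.5, -0.6]
grip_width: 0.0137
```

```bash
python3 so.py 624.5 252.7 200; python3 - <<'E'
from h import *
b=cam('side','side20.png')
f=lambda d,w:cv2.resize(np.clip(d['color'][w[1]:w[3],w[0]:w[2],::-1]*1.6,0,255).astype(np.uint8),(560,560),interpolation=2)
cv2.imwrite('pics/l20.png',f(b,(175,130,235,190)))
from fit import proj
print([proj(b,hpt(q)[None])[0].round(1) for q in([0,0,0],[-12,0,-85],[-24,0,-75])])
P=pts(b)
for v in range(140,170):
    r=P[v,175:235];k=(r[:,2]>.13)&(r[:,2]<.23)&(r[:,0]<.66)&(r[:,0]>.55)
    if k.any() and k.sum()<8: print(v,(r[k].mean(0)*1000).round(),k.sum(),end=' | ')
E
```

```text
clk 25.5 origin [621.8 253.1 212.7] bend [608.9 253.6 127.8] hz [0.0113 0.0032 0.9999] yaw -3.52 F [-0.74  0.46 -0.58] w 13.7
delta tool [12.6  0.3 -2.9]
[array([194. , 147.3]), array([197.4, 168. ]), array([197.3, 168.4])]
143 [633. 232. 217.] 1 | 144 [628. 234. 218.] 2 | 145 [623. 247. 221.] 3 | 150 [615. 264. 210.] 5 | 151 [618. 252. 199.] 1 | 152 [619. 251. 194.] 2 | 153 [619. 252. 189.] 2 | 154 [622. 252. 182.] 2 | 155 [618. 253. 182.] 2 | 156 [619. 253. 175.] 2 | 157 [620. 252. 170.] 1 | 158 [622. 251. 163.] 2 | 159 [620. 251. 160.] 2 | 160 [616. 252. 159.] 2 | 161 [617. 253. 154.] 2 | 162 [620. 253. 147.] 2 | 163 [617. 252. 144.] 1 | 164 [619. 253. 137.] 1 | 165 [618. 251. 133.] 2 | 166 [611. 252. 135.] 2 | 167 [609. 254. 133.] 1 | 168 [598. 253. 139.] 2 | 169 [593. 254. 140.] 2 |
```

View pics/l20.png

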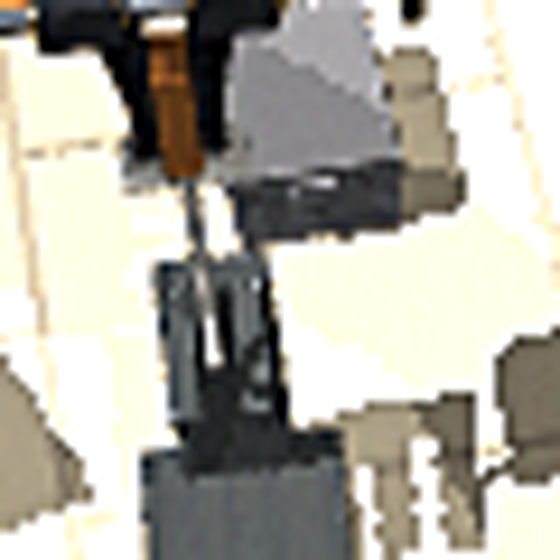

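```bash
python3 - <<'E'
from h import *
P=pts(load('top1'))
for r in (163,164,165,166,167):
    print([tuple((P[r,u]*1000).round().astype(int)) for u in (211,212,213,218,219,220)])
P=pts(load('side20'))
for v in range(156,176):
    k=[(u,)+tuple((P[v,u]*1000).round().astype(int)) for u in range(188,206) if abs(P[v,u,2]-.114)<.009]
    if k: print(v,[(a,c) for a,b,c,d in k], k[0][1])
E
```

```text
[(np.int64(610), np.int64(270), np.int64(120)), (np.int64(611), np.int64(267), np.int64(115)), (np.int64(611), np.int64(263), np.int64(113)), (np.int64(611), np.int64(245), np.int64(115)), (np.int64(611), np.int64(241), np.int64(111)), (np.int64(610), np.int64(237), np.int64(116))]
[(np.int64(607), np.int64(270), np.int64(118)), (np.int64(607), np.int64(266), np.int64(116)), (np.int64(607), np.int64(263), np.int64(115)), (np.int64(607), np.int64(245), np.int64(116)), (np.int64(607), np.int64(241), np.int64(114)), (np.int64(607), np.int64(237), np.int64(114))]
[(np.int64(604), np.int64(271), np.int64(112)), (np.int64(602), np.int64(266), np.int64(120)), (np.int64(604), np.int64(263), np.int64(113)), (np.int64(604), np.int64(245), np.int64(110)), (np.int64(603), np.int64(241), np.int64(115)), (np.int64(603), np.int64(237), np.int64(116))]
[(np.int64(601), np.int64(271), np.int64(111)), (np.int64(600), np.int64(267), np.int64(114)), (np.int64(600), np.int64(263), np.int64(114)), (np.int64(600), np.int64(245), np.int64(112)), (np.int64(599), np.int64(241), np.int64(115)), (np.int64(599),
[... 3019 characters left out ...]
 (195, np.int64(263)), (196, np.int64(260)), (201, np.int64(243)), (202, np.int64(240)), (203, np.int64(237))] 611
172 [(193, np.int64(271)), (194, np.int64(267)), (195, np.int64(264)), (196, np.int64(261)), (201, np.int64(244)), (202, np.int64(241)), (203, np.int64(237))] 607
173 [(193, np.int64(271)), (194, np.int64(268)), (195, np.int64(264)), (196, np.int64(261)), (201, np.int64(245)), (202, np.int64(241)), (203, np.int64(238))] 602
174 [(193, np.int64(272)), (194, np.int64(268)), (195, np.int64(265)), (196, np.int64(262)), (201, np.int64(245)), (202, np.int64(242)), (203, np.int64(238))] 594
175 [(193, np.int64(272)), (194, np.int64(269)), (195, np.int64(266)), (196, np.int64(262))] 596
```

Request:
drive_tool(targets=[{"delta_pos":[5,0,-2],"yaw":0,"jaw":5},{"delta_pos":[8,0,-1],"yaw":0,"jaw":5},{"delta_pos":[8,0,0],"yaw":0,"jaw":5},{"delta_pos":[8,0,0],"yaw":0,"jaw":5},{"delta_pos":[4,0,0],"yaw":0,"jaw":5},{"delta_pos":[0,0,0],"yaw":0,"jaw":5}])

```text
clock: 26.15
eef_pos: [0.6267, 0.2531, 0.2115]
ee_rot: [0.024, -0.701, 0.02, 0.712]
wrist_force: [-0.1, -0.8, -1.0]
grip_width: 0.0138
```

```bash
python3 so.py 624.5 252.9 130
```

```text
clk 26.15 origin [625.  252.8 177.1] bend [612.1 253.3  92.2] hz [0.0106 0.003  0.9999] yaw -3.56 F [-0.14 -0.84 -1.03] w 13.8
delta tool [47.1  0.2 -0.2]
```

Request:
drive_tool(targets=[{"delta_pos":[6,0,0],"yaw":0,"jaw":5},{"delta_pos":[9,0,0],"yaw":0,"jaw":5},{"delta_pos":[9,0,0],"yaw":0,"jaw":5},{"delta_pos":[9,0,0],"yaw":0,"jaw":5},{"delta_pos":[6,0,0],"yaw":0,"jaw":5},{"delta_pos":[3,0,0],"yaw":0,"jaw":5},{"delta_pos":[0,0,0],"yaw":0,"jaw":5}])

```text
clock: 26.85
eef_pos: [0.6257, 0.2533, 0.1653]
ee_rot: [0.024, -0.701, 0.02, 0.712]
wrist_force: [-0.0, -0.1, -1.0]
grip_width: 0.0135
```

```bash
python3 so.py 624.5 252.9 115
```

```text
clk 26.85 origin [624.1 253.  130.9] bend [611.1 253.5  46.1] hz [0.0112 0.0031 0.9999] yaw -3.55 F [-0.03 -0.07 -0.96] w 13.5
delta tool [15.9  0.2 -0.7]
```

Request:
drive_tool(targets=[{"delta_pos":[4,0,-0.4],"yaw":0,"jaw":5},{"delta_pos":[4,0,0],"yaw":0,"jaw":5},{"delta_pos":[3,0,0],"yaw":0,"jaw":5},{"delta_pos":[2,0,0],"yaw":0,"jaw":5},{"delta_pos":[1,0,0],"yaw":0,"jaw":5},{"delta_pos":[0,0,0],"yaw":0,"jaw":5}])

```text
clock: 27.45
eef_pos: [0.6265, 0.2537, 0.1511]
ee_rot: [0.024, -0.702, 0.02, 0.712]
wrist_force: [-0.1, 0.1, -0.5]
grip_width: 0.0133
```

```bash
python3 so.py 624.5 252.9 115; python3 - <<'E'
from h import *
b=cam('side','side21.png')
f=lambda d,w:cv2.resize(np.clip(d['color'][w[1]:w[3],w[0]:w[2],::-1]*1.6,0,255).astype(np.uint8),(560,560),interpolation=2)
cv2.imwrite('pics/l21.png',f(b,(175,140,225,190)))
E
```

```text
clk 27.45 origin [624.9 253.4 116.7] bend [612.1 254.   31.8] hz [0.0096 0.0024 1.    ] yaw -3.56 F [-0.14  0.11 -0.45] w 13.3
delta tool [1.7 0.5 0.4]
```

View pics/l21.png

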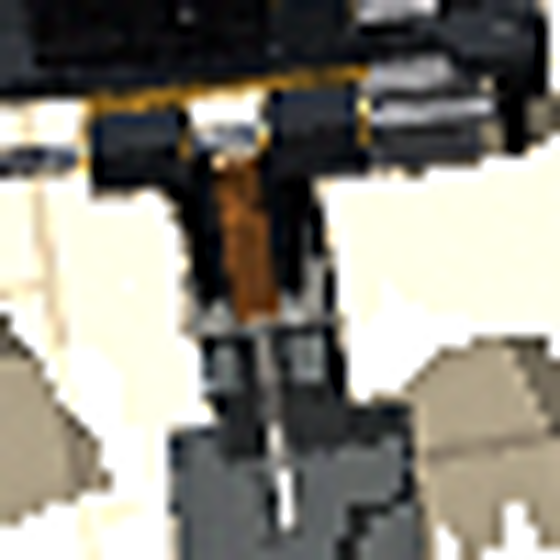

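Collar is right above the prongs with the rod between them. I'll lower to contact (it should appear as upward force).

Request:
drive_tool(targets=[{"delta_pos":[1.5,0,0],"yaw":0,"jaw":5},{"delta_pos":[1,0,0],"yaw":0,"jaw":5},{"delta_pos":[0,0,0],"yaw":0,"jaw":5}])

```text
clock: 27.8
eef_pos: [0.6268, 0.2539, 0.1494]
ee_rot: [0.024, -0.702, 0.02, 0.711]
wrist_force: [0.6, -0.1, -1.2]
grip_width: 0.0138
```

```bash
python3 so.py 624.5 252.9 115
```

```text
clk 27.8 origin [625.2 253.6 115. ] bend [612.5 254.2  30.1] hz [0.0085 0.0022 1.    ] yaw -3.57 F [ 0.56 -0.13 -1.24] w 13.8
delta tool [0.  0.8 0.7]
```

Request:
drive_tool(targets=[{"delta_pos":[1,0,0],"yaw":0,"jaw":5},{"delta_pos":[0.5,0,0],"yaw":0,"jaw":5},{"delta_pos":[0,0,0],"yaw":0,"jaw":5}])

```text
clock: 28.1
eef_pos: [0.627, 0.254, 0.1493]
ee_rot: [0.024, -0.703, 0.02, 0.711]
wrist_force: [0.2, 0.1, 0.2]
grip_width: 0.0138
```

```bash
python3 so.py 624.5 252.9 115
```

```text
clk 28.1 origin [625.4 253.7 114.9] bend [612.8 254.3  30. ] hz [0.0075 0.0023 1.    ] yaw -3.57 F [0.22 0.12 0.21] w 13.8
delta tool [-0.1  0.9  0.9]
```

Contact: the weight is off the wrist. Opening now.

Request:
drive_tool(targets=[{"delta_pos":[0,0,0],"yaw":0,"jaw":18},{"delta_pos":[0,0,0],"yaw":0,"jaw":26},{"delta_pos":[0,0,0],"yaw":0,"jaw":40},{"delta_pos":[0,0,0],"yaw":0,"jaw":60},{"delta_pos":[0,0,0],"yaw":0,"jaw":60},{"delta_pos":[0,0,0],"yaw":0,"jaw":60}])

```text
clock: 28.7
eef_pos: [0.6272, 0.2542, 0.1485]
ee_rot: [0.024, -0.703, 0.02, 0.711]
wrist_force: [-0.3, -0.6, 0.2]
grip_width: 0.05
```

```bash
python3 so.py 624.5 252.9 115; python3 - <<'E'
from h import *
b=cam('side','side22.png')
f=lambda d,w:cv2.resize(np.clip(d['color'][w[1]:w[3],w[0]:w[2],::-1]*1.6,0,255).astype(np.uint8),(560,560),interpolation=2)
cv2.imwrite('pics/l22.png',f(b,(175,140,225,190)))
E
```

```text
clk 28.7 origin [625.7 254.  114.1] bend [613.1 254.6  29.2] hz [0.0072 0.0016 1.    ] yaw -3.57 F [-0.3  -0.63  0.25] w 50.0
delta tool [-0.9  1.1  1.1]
```

View pics/l22.png

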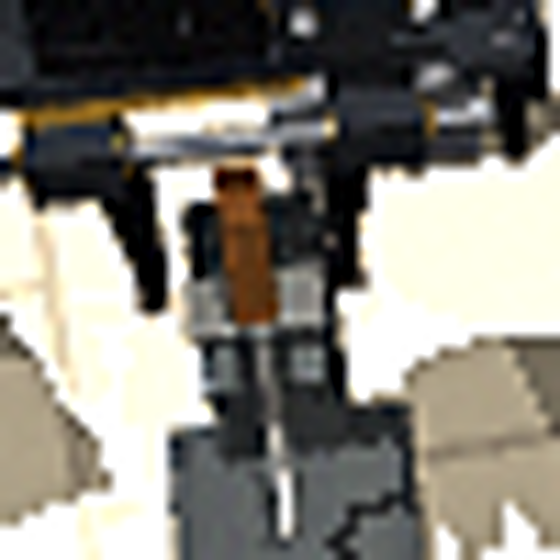

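Released; the collar sits flat across both prongs. I'll retreat upwards and then aside for a clear view.

Request:
drive_tool(targets=[{"delta_pos":[-6,0,0],"yaw":0,"jaw":60},{"delta_pos":[-12,0,0],"yaw":0,"jaw":60},{"delta_pos":[-15,0,0],"yaw":0,"jaw":60},{"delta_pos":[-15,0,0],"yaw":0,"jaw":60},{"delta_pos":[-20,0,0],"yaw":0,"jaw":60},{"delta_pos":[-20,0,0],"yaw":0,"jaw":60},{"delta_pos":[-20,0,0],"yaw":0,"jaw":60},{"delta_pos":[-20,0,0],"yaw":0,"jaw":60},{"delta_pos":[0,30,0],"yaw":0,"jaw":60},{"delta_pos":[0,40,0],"yaw":0,"jaw":60},{"delta_pos":[0,40,0],"yaw":0,"jaw":60},{"delta_pos":[0,40,0],"yaw":0,"jaw":60},{"delta_pos":[0,40,0],"yaw":0,"jaw":60},{"delta_pos":[0,40,0],"yaw":0,"jaw":60},{"delta_pos":[0,40,0],"yaw":0,"jaw":60},{"delta_pos":[0,40,0],"yaw":0,"jaw":60},{"delta_pos":[0,20,0],"yaw":0,"jaw":60},{"delta_pos":[0,0,0],"yaw":0,"jaw":60},{"delta_pos":[0,0,0],"yaw":0,"jaw":60}])

```text
clock: 30.65
eef_pos: [0.6113, -0.0817, 0.3072]
ee_rot: [-0.024, 0.713, -0.015, -0.701]
wrist_force: [0.5, 1.9, -0.5]
grip_width: 0.0602
```

```bash
python3 - <<'E'
from h import *
from fit import *
print(env.state()['eef_pos'],env.state()['clock'])
a=cam('top','top23.png');b=cam('side','side23.png')
f=lambda d,w:cv2.resize(np.clip(d['color'][w[1]:w[3],w[0]:w[2],::-1]*1.4,0,255).astype(np.uint8),(400,480),interpolation=2)
cv2.imwrite('pics/l23.png',np.hstack([f(a,(190,138,265,228)),f(b,(170,145,245,235))]))
for n,d,d0,w,jw,cw in(('t',a,load('top1'),(200,138,245,186),0,(200,185,245,225)),('s',b,load('side1'),(180,140,225,206),0,(185,200,235,240))):
    for tag,dd in(('before',d0),('now',d)):
        Q=pts(dd)[w[1]:w[3],w[0]:w[2]]
        h=Q[(Q[...,2]>.158)&(Q[...,2]<.18)&(Q[...,0]<.70)&(Q[...,0]>.58)&(Q[...,1]>.19)];print(n,tag,'handle top',len(h),h.mean(0).round(4))
    Q=pts(d)[cw[1]:cw[3],cw[0]:cw[2]];k=(Q[...,2]>.024)&(Q[...,2]<.038)&(abs(Q[...,0]-.46)<.03)
    q=Q[k];print('cup top',len(q),np.median(q,0).round(4),q.min(0).round(3),q.max(0).round(3))
E
```

```text
[ 0.61130773 -0.08168823  0.30718454] 30.65
t before handle top 31 [0.6229 0.2524 0.166 ]
t now handle top 33 [0.624  0.2531 0.1645]
cup top 92 [0.4593 0.2502 0.0312] [0.44  0.224 0.025] [0.479 0.274 0.038]
s before handle top 31 [0.6216 0.2522 0.1653]
s now handle top 30 [0.6212 0.2529 0.1657]
cup top 111 [0.4582 0.2481 0.0311] [0.44  0.224 0.025] [0.478 0.273 0.037]
```

View pics/l23.png

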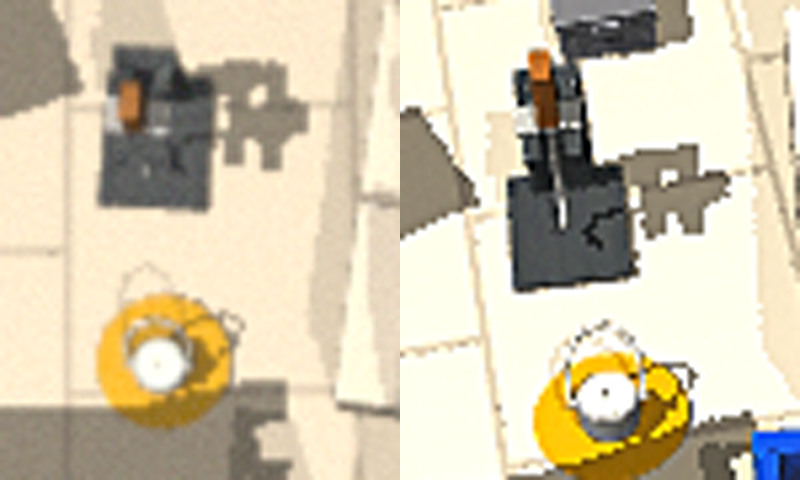

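View pics/top23.png

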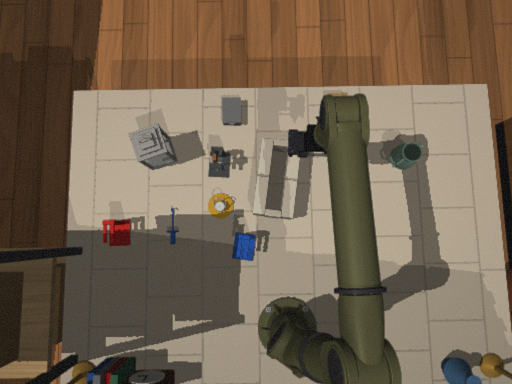

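The final pictures show the cup upright on the round coaster (top view, about (221,205)), the rod hung on its stand at (219,160), and the jug still at (405,156). The arm is clear of everything, so I'm handing in.

```bash
python3 -c "
from h import *
a=load('side1')['color'].astype(int);b=load('side23')['color'].astype(int)
print('doll diff',np.abs(a-b)[145:175,328:352].mean(),'jug diff',np.abs(a-b)[120:165,370:405].mean())
print(env.sign_off())"
```

```text
doll diff 34.491203703703704 jug diff 71.07280423280423
the job is handed in; nothing more can be done
None
```

View pics/side23.png

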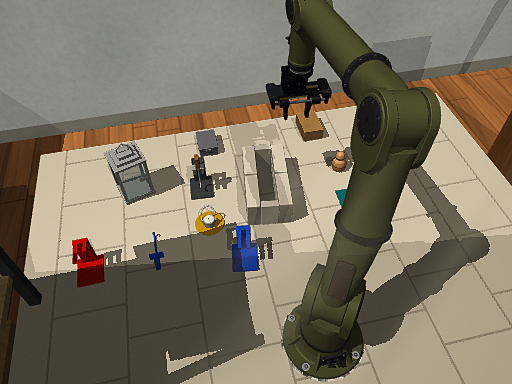

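The job is done and handed in at about 31 s. I took the rod from the dark stand and hooked the bail from the side it leaned to. I tipped the cup gently under the hook and lifted it straight out of the slot. I then set it on the round coaster, unhooked the rod, hung it back and moved the arm clear.

**Last checks:**
- **Cup:** it stands upright, with its top at 31 mm (26 mm cup on the 5 mm coaster). Its centre is about (0.459, 0.249), within 8 mm of the coaster's centre, so it is wholly on.
- **Rod:** the collar lies across both prongs, and the handle is within about 1 mm of where it hung before.
- **Doll and jug:** the doll shows in the side view at about (340,160) and the jug in the top view at (405,156), both where they began.

**What disagreed or went less than perfectly:**
- **Doll and jug comparison:** my last before-and-after pixel comparison gave large differences around both. In the pictures this looks like the arm hiding the jug and shadow falling near the doll, so I judged them by eye instead.
- **Coaster position:** the two cameras placed the coaster's centre 3.5 mm apart.
- **Cup tilt:** the cup hung at roughly 40–45°, more than the 28° I had expected, and righted itself as I lowered it.

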